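# Charge the glaze mill with milling balls and fit its keyed lid

## Task

Get the little glaze mill ready to run: take the dipper of brown milling balls by its handle, bring it over the mill's raised guard wall and tip all six balls into the sunken porcelain bowl, keeping the lip low, about level with the top of the guard or below it, so that they roll in and are not dropped from a height, and without knocking the dipper hard against the mill or touching the balls with the fingers. Stand the empty dipper upright on the table, then take the orange lid by its handle, turn it until its flat matches the flat in the guard, and lower it gently until it lies fully down on the bowl's rim. Leave the other things on the table where they are.

Things in the scene. Friction and masses are not known exactly. Their poses are not given: they have to be found in the camera images.
- mill: Bench mill, fixed to the table; origin on the table on the axis of its well, z up. A grey drum (outside diameter 129 mm, top at z = 100 mm) stands round a sunken white bowl; a blue-green drive pod (90 mm along x, y = 52 to 108 mm, top at z = 82 mm) adjoins it on its +y side, which faces the robot's left within 0.25 rad. Black round base, 134 mm.
- guard_top (a point): Centre of the well at the height of the guard's top edge, 100 mm above the table; axes as the mill's. The well inside the guard wall is D-shaped: radius 56.5 mm, with one flat 49.5 mm from the axis on the +y side (next to the pod, marked by a red dot); its top 9 mm flare by 3 mm. The guard wall stands 34 mm above the bowl's rim.
- bowl_rim (a point): Centre of the bowl's mouth at the height of its rim, 66 mm above the table; axes as the mill's. The mouth has a radius of 45.5 mm; its rim (45.5 to 51.5 mm from the axis) is the seat of the lid. The bowl's floor lies 40 mm lower.
- mill_lid: Loose orange D-shaped lid, 0.18 to 0.29 kg, flat on the table; origin at the centre of its underside, z up. Disc 9 mm thick, radius 54 mm, one flat 47 mm from the centre on its +y side, marked by a white dot (2.5 mm play all round in the well). The flat starts within 1.0 rad of facing the robot's left. Seated, its origin is at bowl_rim and its +y along the mill's +y.
- lid_handle (a point): Where to grip the lid: on its axis, 44 mm above its underside, in the upright black bar handle, which is 48 mm long along the lid's x (parallel to the flat), 14 mm thick along its y (fingers close along y), and rises from the disc to 58 mm above the underside.
- dipper: White enamelled dipper with a blue rim, 0.10 to 0.17 kg, standing with the six balls in it; origin at the centre of its underside, z towards the mouth. Round cup 52 mm high, 75 mm wide at the mouth, 52 at the foot, and a black handle towards its own -x, which points to the robot's left, up to 0.6 rad towards the robot. Grip the handle firmly (30 N): the cup hangs out from it.
- dipper_mid (a point): Point on the cup's axis 28 mm above its underside. The wall flares by 12 degrees, so the smooth balls stay in up to a tilt of about 75 degrees and are all out at about 95 to 100.
- dipper_lip (a point): Point on the lip opposite the handle, 37.5 mm from the axis, 52 mm above the underside; axes as the dipper's.
- dipper_handle (a point): Where to grip the dipper: in its straight handle bar, 85 mm from the cup's axis, 42 mm above the underside; fingers close along the dipper's y. The bar is 15 mm thick along y, 22 mm high (z = 31 to 53 mm) and reaches from 48 to 128 mm from the axis.
- ball_1_center (a point): Centre of brown ceramic milling ball 1 of 6: diameter 20 mm, 15 g; starts in the dipper.
- ball_2_center (a point): Centre of brown ceramic milling ball 2 of 6: diameter 20 mm, 15 g; starts in the dipper.
- ball_3_center (a point): Centre of brown ceramic milling ball 3 of 6: diameter 20 mm, 15 g; starts in the dipper.
- ball_4_center (a point): Centre of brown ceramic milling ball 4 of 6: diameter 20 mm, 15 g; starts in the dipper.
- ball_5_center (a point): Centre of brown ceramic milling ball 5 of 6: diameter 20 mm, 15 g; starts in the dipper.
- ball_6_center (a point): Centre of brown ceramic milling ball 6 of 6: diameter 20 mm, 15 g; starts in the dipper.
- paint_jar_1: Paint jar with a blue cap, 42 mm wide, 82 mm high, loose, a bystander at the back right, behind three fixed red-lidded jars (66 mm wide, up to 120 mm high, centred at x, y = 0.475, -0.185; 0.555, -0.155; 0.555, -0.235 m) that stand right of the mill; to be left alone. Origin at its foot.
- paint_jar_8: Loose paint jar with a blue cap, 42 mm wide, 86 mm high, a bystander on the right; to be left alone. Origin at its foot.
- sanding_block: Red-brown sanding block, 60 x 95 x 26 mm, loose, a bystander on the left; to be left alone. Origin at its underside. Fixed nearby: paint jars 42 mm wide and 87 mm high at x, y = 0.37, 0.055; 0.38, 0.112; 0.425, 0.18; 0.382, 0.252; 0.365, 0.432 m, and a tub with brushes 170 mm high at 0.565, 0.185 m.
Things that resemble listed ones, but are neither listed nor needed, are in the scene too. Several things look just like the mill_lid: the one meant starts farthest from the robot's base.

How it is judged:
By the outcome, as a careful person would: the job done as asked, in the order asked, and still so for the second after the job is handed in, with the robot touching nothing.
It also fails if it takes over 72 s, if anything falls off the work surface, if the arm or the gripper's body presses on something with over 40 N, if the wrist force passes 120 N, or if a joint passes its speed limit or range.

## Robot

A 6-joint arm with a two-finger parallel gripper is mounted at the origin on the work surface; the furniture and walls round the work are solid. World frame = base frame: x ahead of the robot, y to its left, z up, the work surface at z = 0. Lengths are in m, angles in rad, forces in N, time in s.
With the tool pointing down it reaches from about 0.35 to 0.975 m from the base axis. Payload 17.4 kg.
Tool frame: the origin (TCP) lies midway between the tips of the shut fingers; the grasp point (between the pads) lies 19 mm behind it; z points along the fingers, y is the line along which they close (so a half turn about z gives the same grasp; the last joint's range is limited). The gripper opens to 85 mm and grips with 20 to 120 N. Pads are 22 mm wide; open, the fingers measure 114 mm over their backs; the gripper's body (76 mm by 85 mm) begins 54 mm behind the grasp point. The pads swing forward as they close: fully open they stand 13 mm farther back than shut.
Start: joints at [1.241, 0.116, 1.442, -0, 1.584, -0.038], TCP at [0.194, 0.646, 0.231] pointing down, gripper open.
Joint ranges: [-2.83, 2.83], [-0.83, 2.19], [0.07, 2.5], [-1.14, 4.28], [0.01, 3], [-2.97, 2.97]. Speed limits (rad/s): [1.89, 1.89, 2.22, 3.14, 3.14, 3.14].

## Interface

Orientations are given as a rotation vector (axis times angle).
In Python, from cell import arm, capture, camera_model gives the robot as it stands. The module is installed in compiled form; this text tells all that it offers.
- The arm moves only by the tool send_rows, never from a script. Its argument "rows" is a list that holds one entry, the list of rows, each a list of 7 numbers: the shift along the world's x, y, z in m, then the turn, a rotation vector about the world's x, y, z in rad, then the closure, from 0 (fully open) to 1 (shut). A call has 1 to 8 rows; each row shifts and turns the commanded pose from where the row before left it; what a row does not reach is not made up. A row lasts 1/12 s, in which the tool goes at most 41.7 mm and 7.16 degrees, less where a joint would pass 70% of its speed; a pose out of reach is approached as far as the arm can. A call with a gripper value outside its range is refused whole. The fingers move at their own pace and stop on an object; "grip_force" is the grip in N (left out, the last holds). Time passes only in rows, so rows that do not move let the fingers close. It gives the time, the measured TCP pose, the force, the opening and the grip force at its end, in the units of the state.
- arm.state(): the state, without advancing time (a new reading comes with each control period).
- capture(name): name is "scene" or "top" or "wrist"; returns (picture, depth): 480x640x3 uint8, red, green, blue; 480x640 float32, m along the optical axis (not along the pixel's ray), 0 where there is no reading.
- camera_model(name): a dict with "fx", "fy", "cx", "cy" (pixels), "R" (3x3) and "t" (3): a world point X has camera coordinates R X + t; the wrist camera has in their place "tool_from_camera" (4x4, takes a point from camera to tool coordinates, whose origin is the TCP and whose axes are the flange's). Camera axes: x right, y down, z forward; pixel columns grow to the right and rows downward; lengths in m; the calibration is good to about 2 mm. A picture is of the moment at which its call begins: read the wrist's pose just before it. camera_model takes no time and is no camera call.
- arm.finish_job(): hands the job in; it is judged then, once.
The state is a dict: "time": time; "q": joint angles; "dq": joint speeds; "tau": joint torques, N m; "position": TCP position; "eef_rot": TCP orientation; "ft_force": force on the tool from outside, world axes, zero at the start; "moment": the same for the moment, N m; "gripper_width": opening from 0.0 (shut) to 1.0 (fully open); "gripper_force": force on a finger pad.
Only numpy, scipy, OpenCV 4.12 (cv2) and the standard library are available. Lean on these libraries where they do the work, as an engineer would, in place of code of your own. Each camera call takes 0.05 s, during which the arm holds its last target. There are 200 camera calls.

## Working session

There is one attempt and no reset: what is moved stays moved. The work goes in short steps, Python scripts to look and compute and a tool call to move; the robot and the scene stay as the last step left them, time stands still between calls to the robot, and variables do not carry over. Pictures are saved under pics/ and viewed, at most 10 in all, crops included, and the job is handed in when it is done.

Besides the shell and the picture viewer there is one more tool, called after ">>>" as name(argument=value, ...) on one line, values as JSON. send_rows: Moves the arm, as the interface text tells. Its arguments: {"type":"object","properties":{"rows":{"type":"array"},"grip_force":{"type":"number"}},"required":["rows"]}

```bash
mkdir -p pics; cat > h.py <<'E'
import numpy as np, cv2
from cell import arm, capture, camera_model
from scipy.spatial.transform import Rotation as Ro
def snap(n,f):
    s=arm.state(); p,d=capture(n); cv2.imwrite('pics/'+f+'.png',p[:,:,::-1]); np.savez('pics/'+f+'.npz',p=p,d=d,pos=s['position'],rot=s['eef_rot']); return p,d
def world(n,f):
    z=np.load('pics/'+f+'.npz'); p,d=z['p'],z['d']; m=camera_model(n)
    v,u=np.mgrid[:480,:640]
    c=np.stack([(u-m['cx'])/m['fx']*d,(v-m['cy'])/m['fy']*d,d],-1)
    if 'R' in m: w=(c-np.array(m['t']))@np.array(m['R'])
    else:
        T=np.array(m['tool_from_camera']); t=c@T[:3,:3].T+T[:3,3]
        w=t@Ro.from_rotvec(z['rot']).as_matrix().T+z['pos']
    w[d==0]=np.nan
    return p,w
E
python3 - <<'E'
from h import *
print(arm.state())
for n in('top','scene'): snap(n,n+'0'); m=camera_model(n); print(n,-np.array(m['R']).T@np.array(m['t']),m['fx'])
print(camera_model('wrist'))
E
```

```text
{'time': 0.0, 'q': array([ 1.24118370e+00,  1.16506722e-01,  1.44227502e+00,  4.27241878e-06,
        1.58399666e+00, -3.78270364e-02]), 'dq': array([-7.26330159e-04, -5.98301048e-05,  8.39681374e-04, -9.50657500e-04,
        6.56044887e-04,  7.65722288e-05]), 'tau': array([ 3.15569432e-04, -7.32029557e+01, -6.32453799e+01, -4.05949322e-06,
        6.78762459e-03, -2.44635322e-05]), 'position': array([0.19413529, 0.6462804 , 0.23054213]), 'eef_rot': array([-4.56679273e-01, -3.10799898e+00,  1.82986745e-03]), 'ft_force': array([-0.17849475,  0.32298827, -0.48715704]), 'moment': array([ 0.01682173,  0.00381576, -0.02235419]), 'gripper_force': 0.0, 'gripper_width': 0.9993804459352461}
top [ 0.29503543 -0.02730956  1.69887195] 598.2190792746225
scene [-0.9065098  -0.28576027  0.69683551] 562.1410550388648
{'fx': 384.66019928784027, 'fy': 384.66019928784027, 'cx': 321.3449591106026, 'cy': 240.40554389013613, 'tool_from_camera': array([[ 4.92592897e-04, -9.61923615e-01, -2.73317976e-01,
         6.89917599e-02],
       [ 9.99999069e-01,  1.26112331e-04,  1.35842514e-03,
        -1.81973888e-04],
       [-1.27223245e-03, -2.73318391e-01,  9.61922782e-01,
        -1.42293367e-01],
       [ 0.00000000e+00,  0.00000000e+00,  0.00000000e+00,
         1.00000000e+00]])}
```

View pics/top0.png

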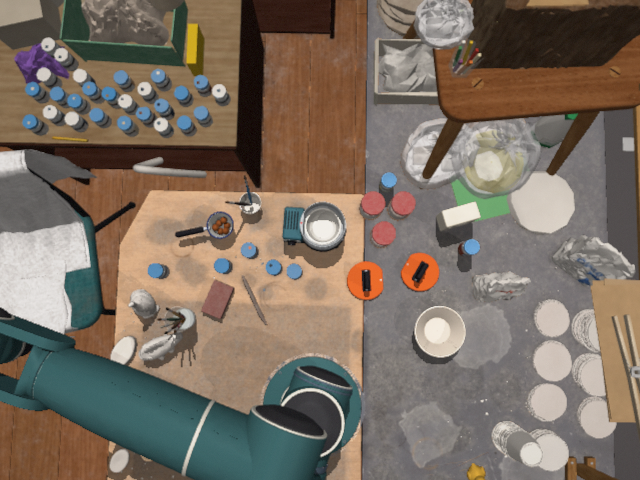

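View pics/scene0.png

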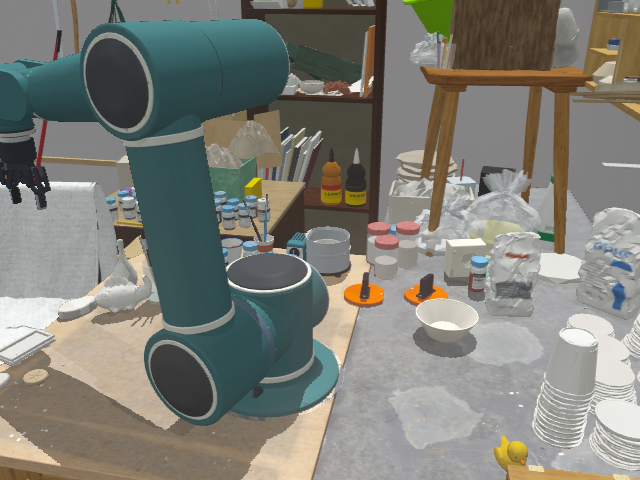

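The top view shows the mill at (322,228) with its pod at (292,225), the dipper at (220,225) with its handle pointing left, and orange lids at (366,281) and (420,272). The sanding block is at (218,300) and the fixed red-lidded jars at (373–403,205–234). I'll measure these and make an enlarged crop.

```bash
python3 - <<'E'
from h import *
p,w=world('top','top0')
hsv=cv2.cvtColor(p,cv2.COLOR_RGB2HSV)
o=((hsv[...,0]<14)&(hsv[...,1]>200)&(hsv[...,2]>170)).astype(np.uint8)
n,l,s,c=cv2.connectedComponentsWithStats(o)
for i in range(1,n):
    if s[i,4]>60:
        q=w[(l==i)]; print('orange',c[i].round(),s[i,4],np.nanmedian(q,0).round(3),np.nanmin(q,0).round(3),np.nanmax(q,0).round(3),'dist',np.hypot(*np.nanmedian(q,0)[:2]).round(3))
# mill: points at z~0.1
a=w[190:265,270:360]; 
m=(abs(a[...,2]-.1)<.004)
q=a[m][:,:2].astype(np.float32); (cx,cy),r=cv2.minEnclosingCircle(q); print('mill top',cx,cy,r,m.sum())
m=(abs(a[...,2]-.082)<.005)&(a[...,1]>cy+.055); q=a[m]; print('pod',cv2.minAreaRect(q[:,:2].astype(np.float32)),q.mean(0))
b=w[205:250,170:240]; 
for lo,hi in((.03,.07),):
  m=(b[...,2]>lo)&(b[...,2]<hi)
  ys,xs=np.nonzero(m)
  V=p[205:250,170:240].max(2)
  h=m&(V<70); q=b[h]; print('dark',q.mean(0),q.min(0),q.max(0), h.sum(), cv2.fitLine(q[:,:2].astype(np.float32),2,0,.01,.01).ravel())
  bl=hsv[205:250,170:240]; k=m&(bl[...,0]>95)&(bl[...,0]<130)&(bl[...,1]>80)&(V>60); q=b[k]
  print('rim',k.sum(),cv2.minEnclosingCircle(q[:,:2].astype(np.float32)),q.mean(0))
  h=m&~(V<70)&(b[...,2]>.045); q=b[h]; print('white',cv2.minEnclosingCircle(q[:,:2].astype(np.float32)))
A=cv2.resize(p[245:315,335:450],None,fx=4.5,fy=4.5,interpolation=2)[:, :,::-1]
B=cv2.resize(p[185:265,165:365],None,fx=3.5,fy=3.5,interpolation=2)[:, :,::-1]
C=np.zeros((A.shape[0]+B.shape[0],700,3),np.uint8); C[:A.shape[0],:A.shape[1]]=A; C[A.shape[0]:,:B.shape[1]]=B
cv2.imwrite('pics/crop0.png',C)
E
```

```text
orange [420. 272.] 799 [ 0.378 -0.3    0.01 ] [ 0.327 -0.348 -0.002] [ 0.428 -0.244  0.063] dist 0.483
orange [365. 280.] 810 [ 0.352 -0.138  0.01 ] [ 0.301 -0.189 -0.001] [ 0.403 -0.093  0.024] dist 0.378
mill top 0.49823182821273804 -0.021673783659934998 0.06226159259676933 189
pod ((0.4661732017993927, 0.07160815596580505), (0.0767965242266655, 0.16728365421295166), 82.38640594482422) [0.49005144 0.064207   0.08219563]
dark [0.4762008  0.34517912 0.05233605] [0.46289932 0.22950404 0.03114201] [0.52060985 0.38445089 0.06352546] 142 [ 0.25815034 -0.96610475  0.4762008   0.3451791 ]
rim 26 ((0.4953860342502594, 0.2649240493774414), 0.037212472409009933) [0.49639902 0.26847674 0.05327685]
white ((0.4895414710044861, 0.30806729197502136), 0.08297283947467804)
```

View pics/crop0.png

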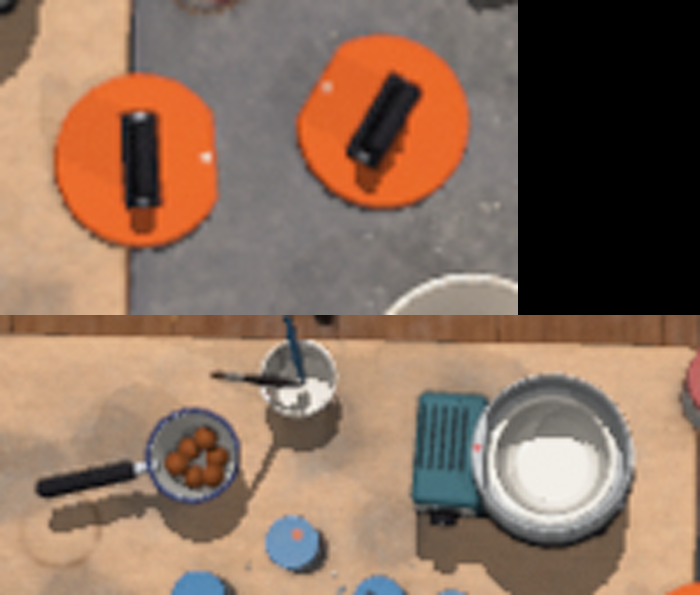

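Lid candidates:
- (366,281): 0.378 m from the base, with its flat facing the robot's right.
- (420,272): 0.483 m from the base, with its flat facing the robot's left and slightly away.

The lid at **(420,272)** is the one meant: it is the farther of the two and its flat is within 1 rad of left. The crop confirms this, with the white dot at upper left. It also shows the dipper's handle pointing left and a little towards the robot, and the mill's red dot at left. I'll move over the dipper's handle next.

>>> send_rows(rows=[[[0.023, -0.023, 0, 0, 0, -0.085, 0], [0.023, -0.023, 0, 0, 0, -0.085, 0], [0.023, -0.023, 0, 0, 0, -0.085, 0], [0.023, -0.023, 0, 0, 0, -0.085, 0], [0.023, -0.023, 0, 0, 0, -0.085, 0], [0.023, -0.023, 0, 0, 0, -0.085, 0]]], grip_force=30)

```text
time: 0.6
position: [0.333, 0.5071, 0.231]
eef_rot: [-1.232, -2.89, 0.001]
ft_force: [-0.1, 0.6, -0.4]
gripper_width: 0.999
gripper_force: 0.0
```

>>> send_rows(rows=[[[0.023, -0.023, 0, 0, 0, -0.085, 0], [0.023, -0.023, 0, 0, 0, -0.085, 0], [0.023, -0.023, 0, 0, 0, -0.085, 0], [0.023, -0.023, 0, 0, 0, -0.085, 0], [0.023, -0.023, 0, 0, 0, -0.085, 0], [0.023, -0.023, 0, 0, 0, -0.085, 0], [0, 0, 0, 0, 0, 0, 0], [0, 0, 0, 0, 0, 0, 0]]])

```text
time: 1.27
position: [0.471, 0.3693, 0.2309]
eef_rot: [-1.919, -2.487, 0.001]
ft_force: [-0.5, 0.3, 0.2]
gripper_width: 1.0
gripper_force: 0.0
```

```bash
python3 - <<'E'
from h import *
s=arm.state(); print(s['time'],s['q'].round(4),s['position'].round(4),s['eef_rot'].round(4))
snap('wrist','w1')
E
```

```text
1.2667 [ 0.6223 -0.0496  1.6119  0.      1.5799  0.3657] [0.471  0.3693 0.2309] [-1.9188e+00 -2.4873e+00  1.0000e-03]
```

View pics/w1.png

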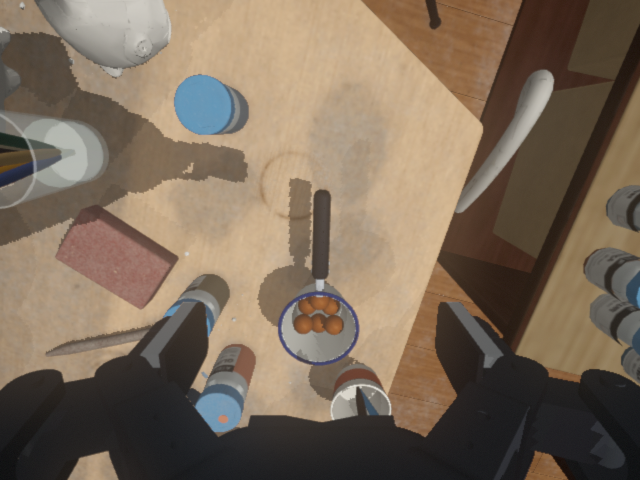

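The wrist view shows the dipper handle from (321,195) to (320,280), almost in line with the hand. The cup, with six balls in it, is at (318,327), and the brush tub is at (360,400). I'll measure the handle and rim.

```bash
python3 - <<'E'
from h import *
p,w=world('wrist','w1'); hsv=cv2.cvtColor(p,cv2.COLOR_RGB2HSV); V=hsv[...,2]
R=Ro.from_rotvec(np.load('pics/w1.npz')['rot']).as_matrix(); print('tool y',np.arctan2(R[1,1],R[0,1]),'z',R[:,2].round(3))
k=np.zeros((480,640),bool); k[185:285,305:338]=1
h=k&(V<75)&(w[...,2]>.04)&(w[...,2]<.06); q=w[h]; print(h.sum(),q.mean(0),q.min(0),q.max(0)); l=cv2.fitLine(q[:,:2].astype(np.float32),2,0,.01,.01).ravel(); print(l,'ang',np.arctan2(l[1],l[0]))
k[:]=0;k[285:370,270:365]=1
b=k&(hsv[...,0]>100)&(hsv[...,0]<135)&(hsv[...,1]>90)&(w[...,2]>.045)&(w[...,2]<.062); q=w[b]
print(b.sum(),cv2.minEnclosingCircle(q[:,:2].astype(np.float32)),q.mean(0))
A=np.c_[2*q[:,:2],np.ones(len(q))]; x=np.linalg.lstsq(A,(q[:,:2]**2).sum(1),rcond=None)[0]; print('circ',x[:2],np.sqrt(x[2]+x[0]**2+x[1]**2))
# tall stuff from top view near tub
pt,wt=world('top','top0'); a=wt[170:222,200:275].reshape(-1,3); a=a[a[:,2]>.07]; print('tub',a.min(0),a.max(0)); print(a[a[:,2]>.09][::4].round(3))
E
```

```text
tool y 0.2566194407631687 z [-0.001 -0.    -1.   ]
328 [0.47729104 0.33341021 0.05171488] [0.4650888  0.31325271 0.04543724] [0.48895878 0.38941233 0.05505324]
[ 0.3003886  -0.9538169   0.47729105  0.3334102 ] ang -1.2656963
219 ((0.4958015978336334, 0.2648632824420929), 0.03744082525372505) [0.49376946 0.27251978 0.05265993]
circ [0.49565568 0.26508337] 0.036136138800605844
tub [0.54127506 0.1787539  0.0719178 ] [0.61448622 0.2331129  0.1716456 ]
[[0.614 0.185 0.164]
 [0.611 0.187 0.154]
 [0.607 0.183 0.161]
 [0.605 0.185 0.147]
 [0.604 0.18  0.139]
 [0.6   0.184 0.132]
 [0.596 0.185 0.121]
 [0.595 0.184 0.113]
 [0.591 0.184 0.109]
 [0.589 0.182 0.103]
 [0.585 0.186 0.092]
 [0.545 0.23  0.162]
 [0.548 0.222 0.148]
 [0.543 0.233 0.161]
 [0.544 0.224 0.155]
 [0.547 0.216 0.138]
 [0.552 0.209 0.11 ]
 [0.544 0.224 0.136]
 [0.546 0.215 0.125]
 [0.551 0.208 0.1  ]
 [0.549 0.206 0.093]]
```

Rim centre measures (0.4957, 0.265) with radius 37 mm and height 0.053, as it should be. Dipper yaw is about -1.30, so the handle point is (0.473, 0.347, 0.042). I'll tilt the tool 35° to take the handle with the hand leaning back, which leaves room for the wrist when pouring.

>>> send_rows(rows=[[[-0.002, 0.004, -0.02, -0.098, -0.026, 0, 0.3], [-0.002, 0.004, -0.02, -0.098, -0.026, 0, 0.3], [-0.002, 0.004, -0.02, -0.098, -0.026, 0, 0.3], [-0.002, 0.004, -0.02, -0.098, -0.026, 0, 0.3], [-0.002, 0.004, -0.02, -0.098, -0.026, 0, 0.3], [-0.002, 0.004, -0.02, -0.098, -0.026, 0, 0.3], [0, 0, 0, 0, 0, 0, 0.3], [0, 0, 0, 0, 0, 0, 0.3]]])

```text
time: 1.98
position: [0.4566, 0.3957, 0.1092]
eef_rot: [1.59, 2.076, -0.504]
ft_force: [0.1, 0.2, 0.3]
gripper_width: 0.7
gripper_force: 0.0
```

```bash
python3 - <<'E'
from h import *
s=arm.state(); print(s['time'],s['q'].round(4),s['position'].round(4),s['eef_rot'].round(4))
R=Ro.from_rotvec(s['eef_rot']).as_matrix(); print(R.round(3))
tcp=np.array([.473,.347,.042])+.019*R[:,2]; print('go',tcp-s['position'])
p,d=snap('wrist','w2'); p,w=world('wrist','w2'); hsv=cv2.cvtColor(p,cv2.COLOR_RGB2HSV)
h=(hsv[...,2]<75)&(w[...,2]>.03)&(w[...,2]<.06)&(abs(w[...,0]-.475)<.03)&(w[...,1]>.31)&(w[...,1]<.4); q=w[h]; print(h.sum(),q.mean(0),(q-np.array([.473,.347,.042]))@R[:,1].mean() if 0 else np.percentile((q-np.array([.473,.347,.042]))@R[:,1],[1,50,99]))
E
```

```text
1.9833 [ 0.8935  0.2496  1.5778 -0.4821  1.6916  0.6637] [0.4566 0.3957 0.1092] [ 1.5899  2.0763 -0.5038]
[[-0.215  0.966  0.146]
 [ 0.792  0.26  -0.553]
 [-0.572 -0.004 -0.82 ]]
go [ 0.01920603 -0.05917069 -0.08283154]
2352 [0.47168508 0.3643375  0.04968247] [-0.00405806  0.00315991  0.01048206]
```

View pics/w2.png

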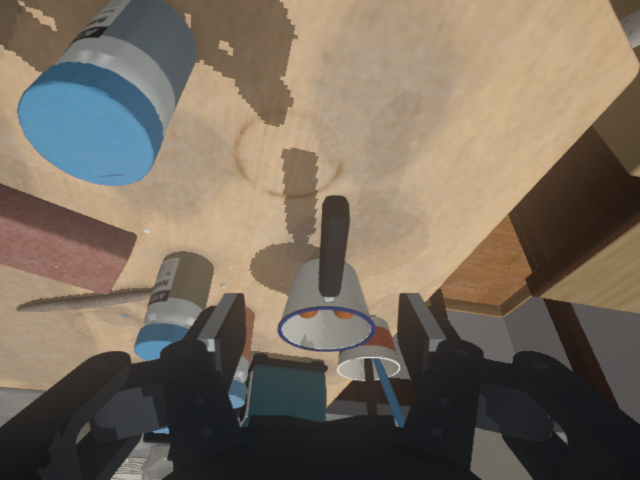

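The view shows the handle from (336,197) to (330,290) between the fingers, its bar 15 mm wide and offset 3 mm along the closing line. I'll correct for that, advance along the tool axis and grip.

>>> send_rows(rows=[[[0.0044, -0.0116, -0.0166, 0, 0, 0, 0.3], [0.0044, -0.0116, -0.0166, 0, 0, 0, 0.3], [0.0044, -0.0116, -0.0166, 0, 0, 0, 0.3], [0.0044, -0.0116, -0.0166, 0, 0, 0, 0.3], [0.0044, -0.0116, -0.0166, 0, 0, 0, 0.3], [0, 0, 0, 0, 0, 0, 0.3], [0, 0, 0, 0, 0, 0, 0.6]]])

```text
time: 2.62
position: [0.4808, 0.3362, 0.0301]
eef_rot: [1.598, 2.072, -0.497]
ft_force: [0.1, 0.4, 0.6]
gripper_width: 0.58
gripper_force: 0.0
```

>>> send_rows(rows=[[[0, 0, 0, 0, 0, 0, 0.7], [0, 0, 0, 0, 0, 0, 0.8], [0, 0, 0, 0, 0, 0, 0.9], [0, 0, 0, 0, 0, 0, 1], [0, 0, 0, 0, 0, 0, 1], [0, 0, 0, 0, 0, 0, 1], [0, 0, 0, 0, 0, 0, 1], [0, 0, 0, 0, 0, 0, 1]]], grip_force=35)

```text
time: 3.28
position: [0.4805, 0.3375, 0.0295]
eef_rot: [1.595, 2.072, -0.498]
ft_force: [-0.7, 4.2, 7.8]
gripper_width: 0.169
gripper_force: 38.1
```

Gripped: the opening is about 14 mm at 38 N. I'll lift gently, away from the brush.

>>> send_rows(rows=[[[0, 0, 0.004, 0, 0, 0, 1], [0, 0, 0.01, 0, 0, 0, 1], [-0.002, 0, 0.015, 0, 0, 0, 1], [-0.004, 0, 0.018, 0, 0, 0, 1], [-0.004, 0, 0.018, 0, 0, 0, 1], [-0.004, 0, 0.018, 0, 0, 0, 1], [-0.004, 0, 0.015, 0, 0, 0, 1], [-0.004, 0, 0.01, 0, 0, 0, 1]]])

```text
time: 3.95
position: [0.4581, 0.3368, 0.1391]
eef_rot: [1.596, 2.072, -0.497]
ft_force: [-0.6, 0.8, -1.1]
gripper_width: 0.168
gripper_force: 36.8
```

>>> send_rows(rows=[[[-0.003, -0.005, 0.004, 0, 0, 0, 1], [-0.003, -0.01, 0.004, 0, 0, 0, 1], [-0.003, -0.015, 0.003, 0, 0, 0, 1], [-0.002, -0.015, 0, 0, 0, 0, 1], [0, -0.015, 0, 0, 0, 0, 1], [0, -0.015, 0, 0, 0, 0, 1], [0, -0.01, 0, 0, 0, 0, 1], [0, -0.005, 0, 0, 0, 0, 1]]])

```text
time: 4.62
position: [0.4471, 0.2448, 0.1471]
eef_rot: [1.596, 2.071, -0.501]
ft_force: [0.5, -0.2, -2.1]
gripper_width: 0.17
gripper_force: 36.8
```

```bash
python3 - <<'E'
from h import *
s=arm.state(); print(s['time'],s['q'].round(4),s['position'].round(4),s['eef_rot'].round(4),s['ft_force'].round(1),s['gripper_width'])
R=Ro.from_rotvec(s['eef_rot']).as_matrix(); print(R.round(3))
snap('wrist','w3'); snap('top','t3')
E
```

```text
4.6167 [ 0.7409 -0.0359  1.8222 -0.533   1.6548  0.5191] [0.4471 0.2448 0.1471] [ 1.5956  2.0715 -0.5012] [ 0.5 -0.2 -2.1] 0.1699447927885866
[[-0.209  0.967  0.146]
 [ 0.793  0.255 -0.553]
 [-0.572 -0.    -0.82 ]]
```

View pics/w3.png

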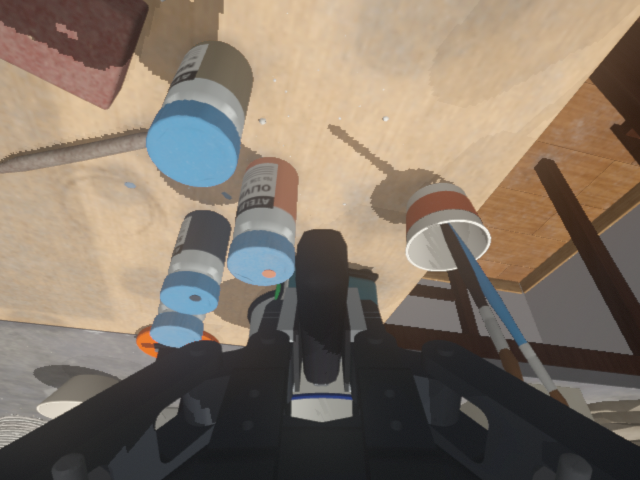

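The dipper hangs level in the grip, with the handle at (325,290) and the rim at (322,395). Nothing has been disturbed. Next I'll locate the mill and the held cup's rim from the top view.

```bash
python3 - <<'E'
from h import *
from scipy.optimize import least_squares
def circ(q):
    f=lambda x:np.hypot(q[:,0]-x[0],q[:,1]-x[1])-x[2]
    return least_squares(f,[*q.mean(0)[:2],.05],loss='soft_l1',f_scale=.002).x
for f in('top0','t3'):
    p,w=world('top',f); hsv=cv2.cvtColor(p,cv2.COLOR_RGB2HSV)
    m=(abs(w[...,2]-.1)<.005)&(abs(w[...,0]-.5)<.09)&(w[...,1]<.06)&(w[...,1]>-.1); m[:, :270]=0
    q=w[m]; print(f,'guard',m.sum(),circ(q),q[:,2].mean(), q.min(0),q.max(0))
    red=(hsv[...,1]>90)&((hsv[...,0]<8)|(hsv[...,0]>172))&(abs(w[...,0]-.5)<.04)&(abs(w[...,1]-.035)<.03); print('red',red.sum(),np.argwhere(red).mean(0),w[red].mean(0))
    t=(hsv[...,0]>80)&(hsv[...,0]<100)&(hsv[...,1]>110)&(abs(w[...,2]-.082)<.006)&(abs(w[...,0]-.5)<.09)&(w[...,1]<.12); q=w[t]; r=cv2.minAreaRect(q[:,:2].astype(np.float32)); print('pod',t.sum(),r)
    b=(hsv[...,0]>100)&(hsv[...,0]<135)&(hsv[...,1]>90)&(w[...,2]>(.045 if f=='top0' else .13))&(w[...,1]<.35)&(w[...,1]>.1)&(w[...,2]<.2)&(abs(w[...,0]-.47)<.07)&(hsv[...,2]<150); q=w[b]; print('rim',b.sum(),q.mean(0),circ(q))
    br=(hsv[...,0]<14)&(hsv[...,1]>140)&(hsv[...,2]<190)&(w[...,1]<.32)&(w[...,1]>.1)&(abs(w[...,0]-.48)<.04); print('brown',br.sum(),w[br].mean(0))
E
```

```text
top0 guard 225 [ 0.49755838 -0.02226455  0.05922128] 0.0994740623411104 [ 0.43749512 -0.08220067  0.0950332 ] [0.55965984 0.03948988 0.10498418]
red 2 [222.5 301. ] [0.50028693 0.03650874 0.10089356]
pod 96 ((0.5000997185707092, 0.060493260622024536), (0.04982111230492592, 0.08539623022079468), 89.02040100097656)
rim 16 [0.48145175 0.25448365 0.05574664] [0.49505233 0.26338227 0.03594706]
brown 173 [0.4954996  0.26336324 0.0293831 ]
t3 guard 244 [ 0.49760465 -0.02237343  0.05914604] 0.09965294099934217 [ 0.43733025 -0.08207152  0.09500359] [0.55951627 0.03942046 0.10487479]
red 1 [222. 301.] [0.50090958 0.03631053 0.10657957]
pod 74 ((0.4997403919696808, 0.061672717332839966), (0.08594845235347748, 0.04923176392912865), 0.9190857410430908)
rim 29 [0.4815717  0.18268737 0.17050545] [0.46680139 0.17240781 0.03630194]
brown 199 [0.46655742 0.17137876 0.14720254]
```

Mill centre is (0.498, -0.022), yaw about -0.03. The held rim is at (0.467, 0.172, 0.1705) and matches the grip geometry. Now I'll plan the pour, pivoting about the lip.

```bash
python3 - <<'E'
from h import *
s=arm.state()
d=np.array([.262,-.965,0]); C=np.array([.4978,-.022,0])
h,v=-.1125,-.0234
def tcp(lip,th):
    c,sn=np.cos(th),np.sin(th); return lip+d*(h*c+v*sn)+np.array([0,0,-h*sn+v*c])
L=lambda back,z:C-back*d+np.array([0,0,z])
start=s['position']; lip0=np.array([.4766,.1362,.1705]); print(tcp(lip0,0)-start)
# waypoints: lip, theta deg, rows
W=[(L(.085,.172),0,6),(L(.022,.165),20,6),(L(.022,.145),60,8),(L(.022,.112),70,5),(L(.022,.104),80,6),(L(.022,.099),90,8),(L(.022,.097),102,8)]
p0,t0=lip0,0
for lip,th,n in W:
    th=np.deg2rad(th); a=tcp(p0,t0)
    pts=[tcp(p0+(lip-p0)*i/n,t0+(th-t0)*i/n) for i in range(n+1)]
    print(np.rad2deg(th).round(),n,'turn/row',((th-t0)/n*np.array([.965,.262])).round(4),'total',(pts[-1]-pts[0]).round(4)); print(np.diff(pts,axis=0).round(4).tolist())
    p0,t0=lip,th
print(tcp(p0,t0))
E
```

```text
[-0.00012382 -0.00090433 -0.0002443 ]
0.0 6 turn/row [0. 0.] total [-0.0011 -0.0762  0.0015]
[[-0.0002, -0.0127, 0.0003], [-0.0002, -0.0127, 0.0003], [-0.0002, -0.0127, 0.0003], [-0.0002, -0.0127, 0.0002], [-0.0002, -0.0127, 0.0003], [-0.0002, -0.0127, 0.0003]]
20.0 6 turn/row [0.0561 0.0152] total [ 0.0162 -0.0596  0.0329]
[[0.0024, -0.009, 0.0054], [0.0025, -0.0094, 0.0055], [0.0026, -0.0097, 0.0055], [0.0027, -0.0101, 0.0055], [0.0029, -0.0105, 0.0055], [0.003, -0.0109, 0.0055]]
60.0 8 turn/row [0.0842 0.0229] total [ 0.0097 -0.0359  0.0492]
[[0.0005, -0.0018, 0.0073], [0.0007, -0.0026, 0.0071], [0.0009, -0.0034, 0.0069], [0.0011, -0.0042, 0.0065], [0.0013, -0.0049, 0.0061], [0.0015, -0.0057, 0.0056], [0.0017, -0.0063, 0.0051], [0.0019, -0.0069, 0.0045]]
70.0 5 turn/row [0.0337 0.0091] total [ 0.0042 -0.0155 -0.021 ]
[[0.0008, -0.0029, -0.004], [0.0008, -0.003, -0.0041], [0.0008, -0.0031, -0.0042], [0.0009, -0.0032, -0.0043], [0.0009, -0.0033, -0.0044]]
80.0 6 turn/row [0.0281 0.0076] total [ 0.0047 -0.0173  0.001 ]
[[0.0008, -0.0028, 0.0004], [0.0008, -0.0028, 0.0003], [0.0008, -0.0029, 0.0002], [0.0008, -0.0029, 0.0001], [0.0008, -0.0029, 0.0], [0.0008, -0.003, -0.0]]
90.0 8 turn/row [0.0211 0.0057] total [ 0.005  -0.0185  0.0008]
[[0.0006, -0.0023, 0.0003], [0.0006, -0.0023, 0.0002], [0.0006, -0.0023, 0.0002], [0.0006, -0.0023, 0.0001], [0.0006, -0.0023, 0.0001], [0.0006, -0.0023, 0.0], [0.0006, -0.0024, -0.0], [0.0006, -0.0024, -0.0001]]
102.0 8 turn/row [0.0253 0.0069] total [ 0.0063 -0.0231  0.0004]
[[0.0008, -0.0028, 0.0003], [0.0008, -0.0029, 0.0002], [0.0008, -0.0029, 0.0002], [0.0008, -0.0029, 0.0001], [0.0008, -0.0029, 0.0], [0.0008, -0.0029, -0.0001], [0.0008, -0.0029, -0.0001], [0.0008, -0.0029, -0.0002]]
[ 0.49216737 -0.00125386  0.21190674]
```

>>> send_rows(rows=[[[0, -0.008, 0, 0, 0, 0, 1], [0, -0.012, 0.001, 0, 0, 0, 1], [0, -0.014, 0, 0, 0, 0, 1], [-0.001, -0.014, 0, 0, 0, 0, 1], [0, -0.014, 0.001, 0, 0, 0, 1], [0, -0.014, 0, 0, 0, 0, 1]]])

```text
time: 5.22
position: [0.4461, 0.1688, 0.1495]
eef_rot: [1.595, 2.072, -0.5]
ft_force: [0.6, -1.1, -1.4]
gripper_width: 0.169
gripper_force: 36.7
```

>>> send_rows(rows=[[[0.0024, -0.009, 0.0054, 0.056, 0.015, 0, 1], [0.0025, -0.0094, 0.0055, 0.056, 0.015, 0, 1], [0.0026, -0.0097, 0.0055, 0.056, 0.015, 0, 1], [0.0027, -0.0101, 0.0055, 0.056, 0.015, 0, 1], [0.0029, -0.0105, 0.0055, 0.056, 0.015, 0, 1], [0.003, -0.0109, 0.0055, 0.056, 0.015, 0, 1]]])

```text
time: 5.72
position: [0.4622, 0.1096, 0.1829]
eef_rot: [1.785, 2.32, -0.231]
ft_force: [-0.3, 0.4, -3.4]
gripper_width: 0.165
gripper_force: 36.7
```

>>> send_rows(rows=[[[0.0005, -0.0018, 0.0073, 0.084, 0.023, 0, 1], [0.0007, -0.0026, 0.0071, 0.084, 0.023, 0, 1], [0.0009, -0.0034, 0.0069, 0.084, 0.023, 0, 1], [0.0011, -0.0042, 0.0065, 0.084, 0.023, 0, 1], [0.0013, -0.0049, 0.0061, 0.084, 0.023, 0, 1], [0.0015, -0.0057, 0.0056, 0.084, 0.023, 0, 1], [0.0017, -0.0063, 0.0051, 0.084, 0.023, 0, 1], [0.0019, -0.0069, 0.0045, 0.084, 0.023, 0, 1]]])

```text
time: 6.38
position: [0.4717, 0.0737, 0.2323]
eef_rot: [-1.687, -2.194, -0.373]
ft_force: [-0.1, 0.3, -2.4]
gripper_width: 0.169
gripper_force: 36.7
```

>>> send_rows(rows=[[[0, 0, 0, 0, 0, 0, 1], [0, 0, 0, 0, 0, 0, 1]]])

```text
time: 6.55
position: [0.4719, 0.0733, 0.2308]
eef_rot: [-1.692, -2.194, -0.366]
ft_force: [0.0, -0.7, -1.7]
gripper_width: 0.166
gripper_force: 36.7
```

```bash
cat > chk.py <<'E'
from h import *
import sys
s=arm.state(); R=Ro.from_rotvec(s['eef_rot']).as_matrix()
d=np.array([.262,-.965,0])
phi=np.arctan2(R[:,2]@d,-R[2,2]); th=.61-phi  # dipper tilt
h,v=-.1125,-.0234; c,sn=np.cos(th),np.sin(th)
lip=s['position']-d*(h*c+v*sn)-np.array([0,0,-h*sn+v*c])
print(s['time'],'q',s['q'].round(3),'pos',s['position'].round(4),'tilt',np.rad2deg(th).round(1),'lip(fk)',lip.round(4),'toolz',R[:,2].round(3),'tooly',R[:,1].round(3),s['ft_force'].round(1),s['gripper_width'])
n=sys.argv[1]; snap('top',n); p,w=world('top',n); hsv=cv2.cvtColor(p,cv2.COLOR_RGB2HSV)
b=(hsv[...,0]>100)&(hsv[...,0]<135)&(hsv[...,1]>90)&(w[...,2]>.08)&(abs(w[...,1])<.15)&(w[...,2]<.26)&(abs(w[...,0]-.49)<.08)
q=w[b]; print('rim px',b.sum()); 
if b.sum()>3: print(q[np.argsort(q[:,2])[:5]].round(3),q[np.argmax(-q@np.array([-.262,.965,0]))].round(3))
E
python3 chk.py t4
```

```text
6.55 q [-0.138 -0.249  1.833  0.402  1.727 -0.366] pos [0.4719 0.0733 0.2308] tilt 59.9 lip(fk) [ 0.492  -0.0007  0.1453] toolz [-0.113  0.406 -0.907] tooly [ 0.967  0.256 -0.006] [ 0.  -0.7 -1.7] 0.16634583534282088
rim px 0
```

```bash
python3 - <<'E'
import cv2
a=cv2.imread('pics/t4.png'); cv2.imwrite('pics/t4c.png',cv2.resize(a[160:280,220:380],None,fx=4,fy=4,interpolation=2))
E
```

```text
(no output)
```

View pics/t4c.png

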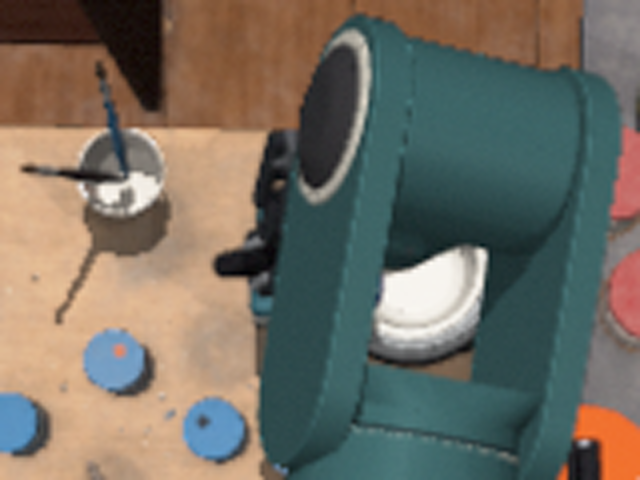

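The arm hides the cup from above, so I'll check from the wrist camera that the dipper hasn't slipped. If the blue rim stays at the same wrist pixels, there is no slip.

```bash
cat > slip.py <<'E'
from h import *
import sys
def f(n):
    p=np.load('pics/'+n+'.npz')['p']; hsv=cv2.cvtColor(p,cv2.COLOR_RGB2HSV)
    k=np.zeros((480,640),bool); k[375:440,285:360]=1
    b=k&(hsv[...,0]>108)&(hsv[...,0]<130)&(hsv[...,1]>120); y,x=np.nonzero(b)
    d=k&0
    V=hsv[...,2]; col=np.nonzero((V[180:330,322]<60))[0]
    print(n,'rim',b.sum(),x.mean().round(1),y.mean().round(1),y.min(),y.max(),'handle top row',180+col.min() if len(col) else None)
    br=k&(hsv[...,0]<14)&(hsv[...,1]>140)&(V>50); print('brown',br.sum())
for n in sys.argv[1:]: f(n)
E
python3 -c "
from h import *
snap('wrist','w4'); snap('scene','s4')"; python3 slip.py w3 w4
```

```text
w3 rim 200 322.0 395.9 394 398 handle top row 266
brown 0
w4 rim 134 320.8 395.8 394 398 handle top row 290
brown 251
```

There is no slip, since the rim is still at row 396. I'll lower and pour slowly.

>>> send_rows(rows=[[[0.0008, -0.0029, -0.004, 0.034, 0.009, 0, 1], [0.0008, -0.003, -0.0041, 0.034, 0.009, 0, 1], [0.0008, -0.0031, -0.0042, 0.034, 0.009, 0, 1], [0.0009, -0.0032, -0.0043, 0.034, 0.009, 0, 1], [0.0009, -0.0033, -0.0044, 0.034, 0.009, 0, 1], [0, 0, 0, 0, 0, 0, 1], [0, 0, 0, 0, 0, 0, 1]]])

```text
time: 7.28
position: [0.4759, 0.0599, 0.2101]
eef_rot: [-1.59, -2.07, -0.494]
ft_force: [-0.5, -0.8, -1.5]
gripper_width: 0.175
gripper_force: 36.7
```

>>> send_rows(rows=[[[0.0008, -0.0028, 0.0004, 0.028, 0.0076, 0, 1], [0.0008, -0.0028, 0.0003, 0.028, 0.0076, 0, 1], [0.0008, -0.0029, 0.0002, 0.028, 0.0076, 0, 1], [0.0008, -0.0029, 0.0001, 0.028, 0.0076, 0, 1], [0.0008, -0.0029, 0, 0.028, 0.0076, 0, 1], [0.0008, -0.003, 0, 0.028, 0.0076, 0, 1], [0, 0, 0, 0, 0, 0, 1]]])

```text
time: 7.87
position: [0.481, 0.0414, 0.2104]
eef_rot: [-1.489, -1.935, -0.612]
ft_force: [-0.1, -0.7, -2.7]
gripper_width: 0.162
gripper_force: 36.7
```

```bash
python3 chk.py t5; python3 -c "
from h import *
snap('wrist','w5')"; python3 slip.py w5
```

```text
7.8667 q [-0.331 -0.09   1.824  0.657  1.856 -0.547] pos [0.481  0.0414 0.2104] tilt 80.2 lip(fk) [0.4921 0.0006 0.1036] toolz [-0.189  0.684 -0.704] tooly [ 0.966  0.259 -0.007] [-0.1 -0.7 -2.7] 0.16243861656202604
rim px 0
w5 rim 33 343.7 396.1 395 398 handle top row 290
brown 351
```

>>> send_rows(rows=[[[0.0006, -0.0023, 0.0003, 0.021, 0.0057, 0, 1], [0.0006, -0.0023, 0.0002, 0.021, 0.0057, 0, 1], [0.0006, -0.0023, 0.0002, 0.021, 0.0057, 0, 1], [0.0006, -0.0023, 0.0001, 0.021, 0.0057, 0, 1], [0.0006, -0.0023, 0.0001, 0.021, 0.0057, 0, 1], [0.0006, -0.0023, 0, 0.021, 0.0057, 0, 1], [0.0006, -0.0024, 0, 0.021, 0.0057, 0, 1], [0.0006, -0.0024, 0, 0.021, 0.0057, 0, 1]]])

```text
time: 8.63
position: [0.4858, 0.0234, 0.2122]
eef_rot: [-1.385, -1.805, -0.717]
ft_force: [-0.0, -0.3, -1.4]
gripper_width: 0.167
gripper_force: 36.8
```

>>> send_rows(rows=[[[0, 0, 0, 0, 0, 0, 1], [0, 0, 0, 0, 0, 0, 1], [0, 0, 0, 0, 0, 0, 1], [0, 0, 0, 0, 0, 0, 1]]])

```text
time: 8.97
position: [0.4857, 0.0238, 0.2124]
eef_rot: [-1.387, -1.807, -0.716]
ft_force: [-0.4, -0.6, -0.9]
gripper_width: 0.169
gripper_force: 36.8
```

>>> send_rows(rows=[[[0.0008, -0.0028, 0.0003, 0.025, 0.0069, 0, 1], [0.0008, -0.0029, 0.0002, 0.025, 0.0069, 0, 1], [0.0008, -0.0029, 0.0002, 0.025, 0.0069, 0, 1], [0.0008, -0.0029, 0.0001, 0.025, 0.0069, 0, 1], [0.0008, -0.0029, 0, 0.025, 0.0069, 0, 1], [0.0008, -0.0029, 0, 0.025, 0.0069, 0, 1], [0.0008, -0.0029, 0, 0.025, 0.0069, 0, 1], [0.0008, -0.0029, 0, 0.025, 0.0069, 0, 1]]])

```text
time: 9.63
position: [0.4922, 0.0002, 0.2129]
eef_rot: [-1.261, -1.642, -0.827]
ft_force: [-0.3, 0.6, -1.0]
gripper_width: 0.167
gripper_force: 36.9
```

>>> send_rows(rows=[[[0, 0, 0, 0, 0, 0, 1], [0, 0, 0, 0, 0, 0, 1], [0, 0, 0, 0, 0, 0, 1], [0, 0, 0, 0, 0, 0, 1], [0, 0, 0, 0, 0, 0, 1], [0, 0, 0, 0, 0, 0, 1]]])

```text
time: 10.13
position: [0.4921, 0.0007, 0.2132]
eef_rot: [-1.262, -1.645, -0.826]
ft_force: [-0.6, -0.1, -1.0]
gripper_width: 0.165
gripper_force: 36.9
```

```bash
python3 chk.py t6; python3 -c "
from h import *
snap('wrist','w6'); snap('scene','s6')
a=cv2.imread('pics/t6.png')[180:280,250:390]; b=cv2.imread('pics/s6.png')[200:300,270:410];c=cv2.imread('pics/w6.png')[280:480,200:440]
f=lambda i,k:cv2.resize(i,None,fx=k,fy=k,interpolation=2)
C=np.zeros((600,680,3),np.uint8); C[:250,:350]=f(a,2.5); C[260:510,:350]=f(b,2.5); C[:260,360:672]=f(c,1.3); cv2.imwrite('pics/c6.png',C)"; python3 slip.py w6
```

```text
10.1333 q [-0.468  0.114  1.768  0.88   2.058 -0.64 ] pos [0.4921 0.0007 0.2132] tilt 101.8 lip(fk) [0.492  0.0009 0.0983] toolz [-0.244  0.887 -0.393] tooly [ 0.965  0.263 -0.006] [-0.6 -0.1 -1. ] 0.164596844062283
rim px 2
w6 rim 49 337.3 395.5 394 397 handle top row 296
brown 0
```

View pics/c6.png

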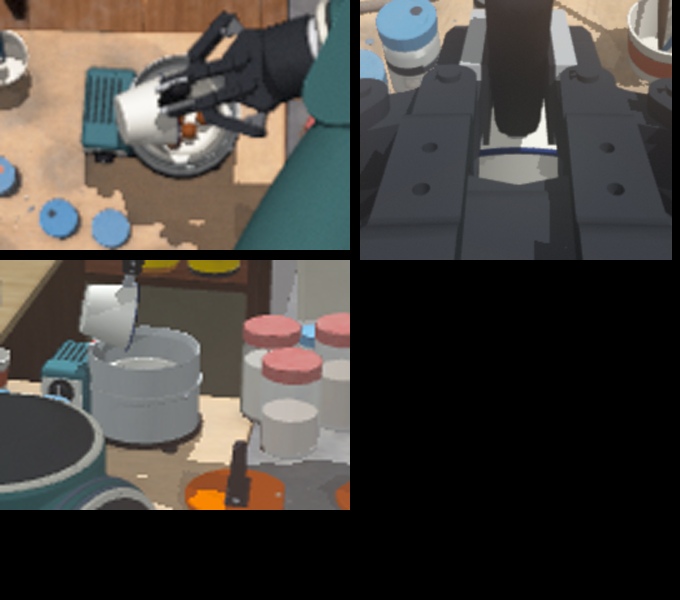

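The pour worked. The top crop shows the balls in the bowl at (190,125) with the dipper's lip just inside the guard, the scene crop shows the cup low over the guard at (110,315), and the wrist crop shows no balls in the cup. I'll tip a little further, then raise, level out and carry the dipper back.

>>> send_rows(rows=[[[0.0008, -0.0029, 0, 0.03, 0.008, 0, 1], [0.0008, -0.0029, 0, 0.03, 0.008, 0, 1], [0.0008, -0.0029, 0, 0.03, 0.008, 0, 1], [0, 0, 0, 0, 0, 0, 1], [0, 0, 0, 0, 0, 0, 1], [0, 0, 0, 0, 0, 0, 1], [0, 0, 0.006, 0, 0, 0, 1], [0, 0, 0.012, 0, 0, 0, 1]]])

```text
time: 10.95
position: [0.4943, -0.008, 0.2309]
eef_rot: [-1.205, -1.569, -0.871]
ft_force: [0.5, 0.3, -2.3]
gripper_width: 0.167
gripper_force: 36.9
```

>>> send_rows(rows=[[[0, 0, 0.016, 0, 0, 0, 1], [0, 0, 0.018, 0, 0, 0, 1], [0, 0, 0.018, 0, 0, 0, 1], [0, 0, 0.014, 0, 0, 0, 1], [-0.002, 0.008, -0.005, -0.1, -0.027, 0, 1], [-0.0025, 0.012, -0.007, -0.1, -0.027, 0, 1], [-0.0025, 0.012, -0.007, -0.1, -0.027, 0, 1], [-0.0025, 0.012, -0.007, -0.1, -0.027, 0, 1]]])

```text
time: 11.62
position: [0.4851, 0.0359, 0.272]
eef_rot: [-1.458, -1.898, -0.647]
ft_force: [0.8, 1.0, -1.1]
gripper_width: 0.169
gripper_force: 36.9
```

>>> send_rows(rows=[[[-0.0025, 0.012, -0.007, -0.1, -0.027, 0, 1], [-0.0025, 0.012, -0.007, -0.1, -0.027, 0, 1], [-0.0025, 0.012, -0.007, -0.1, -0.027, 0, 1], [-0.0025, 0.012, -0.007, -0.1, -0.027, 0, 1], [-0.0025, 0.012, -0.007, -0.1, -0.027, 0, 1], [-0.0025, 0.012, -0.007, -0.1, -0.027, 0, 1], [-0.0025, 0.012, -0.007, -0.1, -0.027, 0, 1], [-0.0025, 0.012, -0.007, -0.1, -0.027, 0, 1]]])

```text
time: 12.28
position: [0.4649, 0.1326, 0.2168]
eef_rot: [-1.911, -2.48, -0.013]
ft_force: [0.6, -1.7, -1.8]
gripper_width: 0.168
gripper_force: 36.8
```

>>> send_rows(rows=[[[-0.0025, 0.012, -0.007, -0.1, -0.027, 0, 1], [-0.0025, 0.012, -0.007, -0.1, -0.027, 0, 1], [-0.0025, 0.012, -0.007, -0.1, -0.027, 0, 1], [-0.0025, 0.012, -0.007, -0.1, -0.027, 0, 1], [-0.0025, 0.012, -0.007, -0.1, -0.027, 0, 1], [-0.0025, 0.012, -0.007, -0.1, -0.027, 0, 1], [0, 0.015, 0, 0, 0, 0, 1], [0, 0.015, 0, 0, 0, 0, 1]]])

```text
time: 12.95
position: [0.4493, 0.2358, 0.1728]
eef_rot: [1.6, 2.078, -0.498]
ft_force: [0.3, 0.1, -0.1]
gripper_width: 0.17
gripper_force: 36.8
```

```bash
python3 - <<'E'
from h import *
s=arm.state(); print(s['time'],s['q'].round(3),s['position'].round(4),s['ft_force'].round(1),s['gripper_width'])
R=Ro.from_rotvec(s['eef_rot']); T=Ro.from_rotvec([1.5955,2.072,-.499]); print('turn left',(T*R.inv()).as_rotvec().round(3),'to place',np.array([.470,.3375,.0305])-s['position'])
snap('top','t7'); snap('wrist','w7')
p,w=world('top','t7'); hsv=cv2.cvtColor(p,cv2.COLOR_RGB2HSV)
br=((hsv[...,0]<14)&(hsv[...,1]>140)&(hsv[...,2]<200)&(abs(w[...,1]+.022)<.06)&(abs(w[...,0]-.498)<.06)).astype(np.uint8); print('brown in mill',br.sum())
b2=(hsv[...,0]<14)&(hsv[...,1]>140)&(hsv[...,2]<200)&(w[...,1]>.1)&(abs(w[...,0]-.48)<.06); print('brown elsewhere',b2.sum())
f=lambda i,k:cv2.resize(i,None,fx=k,fy=k,interpolation=2)[:,:,::-1]
cv2.imwrite('pics/c7.png',f(p[185:265,180:360],4))
E
python3 slip.py w3 w7
```

```text
12.95 [ 0.723 -0.068  1.807 -0.533  1.684  0.48 ] [0.4493 0.2358 0.1728] [ 0.3  0.1 -0.1] 0.1699043409019813
turn left [-0.006 -0.005  0.001] to place [ 0.02069298  0.1017107  -0.14227341]
brown in mill 165
brown elsewhere 0
w3 rim 200 322.0 395.9 394 398 handle top row 266
brown 0
w7 rim 202 322.2 396.0 394 398 handle top row 262
brown 0
```

View pics/c7.png

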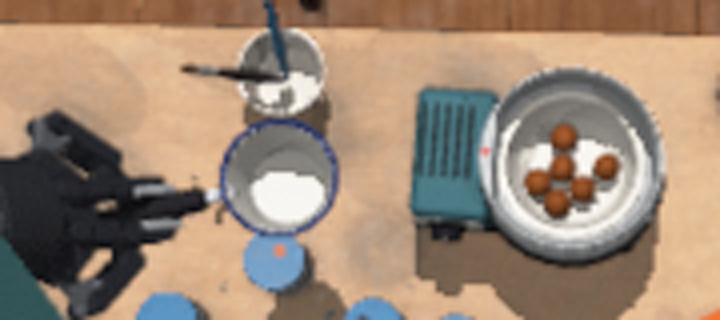

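All six balls lie in the bowl, at (537–607, 137–205), and the dipper is empty and upright. Now I'll set it down.

>>> send_rows(rows=[[[0.002, 0.01, -0.005, -0.003, -0.002, 0, 1], [0.0035, 0.018, -0.01, -0.003, -0.002, 0, 1], [0.004, 0.02, -0.012, 0, 0, 0, 1], [0.004, 0.02, -0.012, 0, 0, 0, 1], [0.004, 0.02, -0.012, 0, 0, 0, 1], [0.003, 0.012, -0.012, 0, 0, 0, 1], [0, 0.002, -0.015, 0, 0, 0, 1], [0, 0, -0.018, 0, 0, 0, 1]]])

```text
time: 13.72
position: [0.4714, 0.3362, 0.077]
eef_rot: [1.599, 2.068, -0.498]
ft_force: [0.0, 0.3, -0.6]
gripper_width: 0.172
gripper_force: 36.8
```

>>> send_rows(rows=[[[0, 0, -0.015, 0, 0, 0, 1], [0, 0, -0.012, 0, 0, 0, 1], [0, 0, -0.007, 0, 0, 0, 1], [0, 0, -0.003, 0, 0, 0, 1], [0, 0, -0.002, 0, 0, 0, 1], [0, 0, 0, 0, 0, 0, 1], [0, 0, 0, 0, 0, 0, 1]]])

```text
time: 14.3
position: [0.4707, 0.3361, 0.0387]
eef_rot: [1.596, 2.068, -0.5]
ft_force: [0.1, 0.4, -1.3]
gripper_width: 0.168
gripper_force: 36.8
```

>>> send_rows(rows=[[[0, 0, -0.003, 0, 0, 0, 1], [0, 0, -0.003, 0, 0, 0, 1], [0, 0, -0.0015, 0, 0, 0, 1], [0, 0, -0.001, 0, 0, 0, 1], [0, 0, -0.0005, 0, 0, 0, 1], [0, 0, 0, 0, 0, 0, 1], [0, 0, 0, 0, 0, 0, 1]]])

```text
time: 14.88
position: [0.4705, 0.336, 0.0294]
eef_rot: [1.596, 2.068, -0.501]
ft_force: [-2.9, 1.2, 4.3]
gripper_width: 0.168
gripper_force: 37.7
```

It's in contact with the table at 4 N. I'll open and back out along the tool axis.

>>> send_rows(rows=[[[0, 0, 0, 0, 0, 0, 0.8], [0, 0, 0, 0, 0, 0, 0.7], [0, 0, 0, 0, 0, 0, 0.5], [0, 0, 0, 0, 0, 0, 0.3], [0, 0, 0, 0, 0, 0, 0.3], [0, 0, 0, 0, 0, 0, 0.3]]])

```text
time: 15.38
position: [0.4705, 0.3358, 0.0289]
eef_rot: [1.596, 2.068, -0.501]
ft_force: [0.4, -0.4, 0.5]
gripper_width: 0.699
gripper_force: 0.0
```

>>> send_rows(rows=[[[-0.002, 0.006, 0.008, 0, 0, 0, 0.3], [-0.003, 0.011, 0.016, 0, 0, 0, 0.3], [-0.004, 0.014, 0.02, 0, 0, 0, 0.3], [-0.004, 0.014, 0.02, 0, 0, 0, 0.3], [-0.004, 0.014, 0.02, 0, 0, 0, 0.3], [-0.004, 0.004, 0.03, 0, 0, 0, 0.3], [0, 0, 0.036, 0, 0, 0, 0.3], [0, 0, 0.036, 0, 0, 0, 0.3]]])

```text
time: 16.05
position: [0.4487, 0.3994, 0.2168]
eef_rot: [1.595, 2.069, -0.502]
ft_force: [-0.5, 0.7, -0.4]
gripper_width: 0.701
gripper_force: 0.0
```

```bash
python3 - <<'E'
from h import *
s=arm.state(); print(s['time'],s['q'].round(3),s['position'].round(4),s['eef_rot'].round(3))
R=Ro.from_rotvec(s['eef_rot']).as_matrix(); print(R.round(3))
snap('top','t8'); p,w=world('top','t8'); hsv=cv2.cvtColor(p,cv2.COLOR_RGB2HSV)
b=(hsv[...,0]>100)&(hsv[...,0]<135)&(hsv[...,1]>90)&(w[...,2]>.04)&(w[...,2]<.065)&(abs(w[...,1]-.27)<.06)&(abs(w[...,0]-.48)<.06)&(hsv[...,2]<150)
q=w[b]; print('rim',b.sum(),q.mean(0),q[:,2].min(),q[:,2].max())
# lid from top0/t8
for f in('top0','t8'):
    p,w=world('top',f); hsv=cv2.cvtColor(p,cv2.COLOR_RGB2HSV)
    k=(abs(w[...,0]-.38)<.075)&(abs(w[...,1]+.3)<.075)
    disk=k&(hsv[...,0]<14)&(hsv[...,1]>150)&(w[...,2]<.02); q=w[disk]
    hd=k&(hsv[...,2]<80)&(w[...,2]>.045)&(w[...,2]<.07); qh=w[hd]; l=cv2.fitLine(qh[:,:2].astype(np.float32),2,0,.01,.01).ravel()
    wd=k&(hsv[...,1]<110)&(hsv[...,2]>170)&(w[...,2]<.02)&(w[...,2]>.004); wd&=cv2.erode(cv2.dilate(disk.astype(np.uint8),np.ones((7,7))),np.ones((9,9)))>0
    c=cv2.minEnclosingCircle(q[:,:2].astype(np.float32)); print(f,c,'handle',hd.sum(),qh.mean(0),np.arctan2(*l[1::-1]) ,l[:2],'dot',wd.sum(),w[wd].mean(0) if wd.sum() else '')
E
```

```text
16.05 [ 0.906  0.176  1.483 -0.495  1.846  0.601] [0.4487 0.3994 0.2168] [ 1.595  2.069 -0.502]
[[-0.208  0.967  0.147]
 [ 0.792  0.255 -0.554]
 [-0.573  0.001 -0.819]]
rim 21 [0.48319113 0.27412095 0.05375852] 0.04439186827049908 0.061138026920269074
top0 ((0.37836867570877075, -0.29735445976257324), 0.05429774522781372) handle 86 [ 0.37812857 -0.29562743  0.05686118] -0.5007259 [ 0.8772343  -0.48006245] dot 1 [ 0.39908241 -0.26165284  0.01003373]
t8 ((0.37892764806747437, -0.29823434352874756), 0.0549892857670784) handle 83 [ 0.37829185 -0.29561272  0.05720815] -0.486838 [ 0.8838166  -0.46783358] dot 1 [ 0.39882581 -0.26107491  0.01419874]
```

The dipper stands upright, with its rim level at z ≈ 0.053. The lid is at (0.378, -0.2965) with yaw about -0.5. I'll level the tool, turn it along the lid's closing line, and stop over the mill for a close measurement of its heading.

>>> send_rows(rows=[[[0, -0.015, 0.01, 0.0985, 0.0267, 0, 0.4], [0, -0.02, 0.01, 0.0985, 0.0267, 0, 0.4], [0, -0.02, 0.01, 0.0985, 0.0267, 0, 0.4], [0, -0.02, 0.01, 0.0985, 0.0267, 0, 0.4], [0, -0.02, 0.01, 0.0985, 0.0267, 0, 0.4], [0, -0.02, 0.01, 0.0985, 0.0267, 0, 0.4]]])

```text
time: 16.6
position: [0.4491, 0.2836, 0.277]
eef_rot: [-1.913, -2.485, -0.007]
ft_force: [0.5, -0.0, 0.6]
gripper_width: 0.602
gripper_force: 0.0
```

>>> send_rows(rows=[[[-0.002, -0.035, 0, 0, 0, 0.1, 0.4], [-0.002, -0.035, 0, 0, 0, 0.1, 0.4], [-0.002, -0.035, 0, 0, 0, 0.1, 0.4], [-0.002, -0.035, 0, 0, 0, 0.1, 0.4], [-0.002, -0.035, 0, 0, 0, 0.1, 0.4], [-0.002, -0.035, 0, 0, 0, 0.1, 0.4], [-0.002, -0.035, 0, 0, 0, 0.1, 0.4], [-0.002, -0.035, 0, 0, 0, 0.1, 0.4]]])

```text
time: 17.27
position: [0.4329, 0.0026, 0.2758]
eef_rot: [-0.789, -3.039, 0.003]
ft_force: [1.4, 0.3, -0.7]
gripper_width: 0.599
gripper_force: 0.0
```

>>> send_rows(rows=[[[0, 0, 0, 0, 0, 0, 0.4], [0, 0, 0, 0, 0, 0, 0.4], [0, 0, 0, 0, 0, 0, 0.4]]])

```text
time: 17.52
position: [0.4335, 0.0042, 0.2754]
eef_rot: [-0.8, -3.036, 0.003]
ft_force: [0.8, 0.4, 0.2]
gripper_width: 0.596
gripper_force: 0.0
```

```bash
cat > mill.py <<'E'
from h import *
import sys
from scipy.optimize import least_squares
s=arm.state(); R=Ro.from_rotvec(s['eef_rot']).as_matrix(); print(s['time'],s['q'].round(3),s['position'].round(4),'tool y yaw',np.arctan2(R[1,1],R[0,1]).round(3),R[:,2].round(3))
n=sys.argv[1]; snap('wrist',n); p,w=world('wrist',n); hsv=cv2.cvtColor(p,cv2.COLOR_RGB2HSV)
near=(np.hypot(w[...,0]-.498,w[...,1]+.022)<.075)
g=near&(abs(w[...,2]-.1)<.004)&(w[...,1]<.02); q=w[g]; r=np.hypot(q[:,0]-.498,q[:,1]+.022); print('guard',g.sum(),q[:,2].mean(),np.percentile(r,[2,50,98]))
f=lambda x:np.hypot(q[:,0]-x[0],q[:,1]-x[1])-x[2]
def binfit(q,hi):  # edge points per angle
    c=np.array([.498,-.022]); 
    for _ in range(3):
        a=np.arctan2(*(q[:,:2]-c).T[::-1]); r=np.hypot(*(q[:,:2]-c).T); e=[]
        for k in np.arange(-np.pi,np.pi,.1):
            m=(a>=k)&(a<k+.1)
            if m.sum()>4: e.append(q[m][np.argsort(r[m])[int((m.sum()-1)*(.95 if hi else .05))],:2])
        e=np.array(e); x=least_squares(lambda x:np.hypot(e[:,0]-x[0],e[:,1]-x[1])-x[2],[*c,.06],loss='soft_l1',f_scale=.001).x; c=x[:2]
    return x,len(e)
print('outer',binfit(q,1),'inner',binfit(q,0))
red=near&(hsv[...,1]>120)&((hsv[...,0]<6)|(hsv[...,0]>174))&(w[...,2]>.09)&(w[...,1]>.02); print('red',red.sum(),w[red].mean(0) if red.sum() else '')
ri=near&(abs(w[...,2]-.066)<.004); q2=w[ri]; print('rim z',ri.sum(),q2[:,2].mean())
try: print('rim in/out',binfit(q2,0),binfit(q2,1))
except Exception as e: print(e)
t=(hsv[...,0]>80)&(hsv[...,0]<100)&(hsv[...,1]>110)&(abs(w[...,2]-.082)<.004)&(abs(w[...,0]-.5)<.09)&(abs(w[...,1]-.05)<.07); q3=w[t]
if t.sum()>50:
    r=cv2.minAreaRect(q3[:,:2].astype(np.float32)); print('pod',t.sum(),r)
    far=q3[q3[:,1]>np.percentile(q3[:,1],5)]; xs=np.linspace(*np.percentile(q3[:,0],[5,95]),15); e=[(q3[abs(q3[:,0]-x)<.003][:,0].mean(),np.percentile(q3[abs(q3[:,0]-x)<.003][:,1],98)) for x in xs]; print('far edge yaw',np.arctan(np.polyfit(*np.array(e).T,1)[0]))
fl=near&(w[...,2]>.07)&(w[...,2]<.088)&(w[...,1]>.01)&(w[...,1]<.035)&(abs(w[...,0]-.498)<.025); 
if fl.sum()>30: q4=w[fl]; print('flat wall',fl.sum(),np.arctan(np.polyfit(q4[:,0],q4[:,1],1)[0]),q4.mean(0))
E
python3 mill.py w9
```

```text
17.5167 [-0.048 -0.431  1.855 -0.002  1.72  -1.104] [0.4335 0.0042 0.2754] tool y yaw 1.055 [-0.003 -0.001 -1.   ]
guard 1212 0.09857407027756859 [0.05621849 0.0588317  0.06363057]
outer (array([ 0.49637992, -0.01989308,  0.06135183]), 44) inner (array([ 0.49658715, -0.01996858,  0.05848499]), 44)
red 16 [0.49992537 0.03770751 0.10025376]
rim z 3682 0.06513278187431461
rim in/out (array([ 0.49653372, -0.01998656,  0.04555881]), 63) (array([ 0.4924321 , -0.02009699,  0.05976346]), 63)
```

The wrist puts the mill centre at (0.4965, -0.020) and the top camera at (0.4976, -0.0223), so they agree to about 2 mm. I'll refine the mill's heading from this image while moving to the lid.

```bash
python3 - <<'E'
from h import *
p,w=world('wrist','w9'); c=np.array([.4965,-.020])
x=w[...,0]-c[0]; y=w[...,1]-c[1]
m=(abs(w[...,2]-.1)<.0035)&(y>.042)&(y<.07)&(abs(x)<.024)
print(m.sum(), [ (round(k,3), (np.sort(y[m&(abs(x-k)<.002)])[[0,2]].round(4).tolist() if (m&(abs(x-k)<.002)).sum()>3 else None)) for k in np.arange(-.022,.023,.004)])
e=[(x[m&(abs(x-k)<.002)].mean(),np.percentile(y[m&(abs(x-k)<.002)],8)) for k in np.arange(-.022,.023,.004) if (m&(abs(x-k)<.002)).sum()>3]
e=np.array(e); print(np.polyfit(e[:,0],e[:,1],1))
m=(w[...,2]>.06)&(w[...,2]<.09)&(y>.042)&(y<.056)&(abs(x)<.022); print('wall',m.sum(), np.polyfit(x[m],y[m],1) if m.sum()>20 else '')
hsv=cv2.cvtColor(p,cv2.COLOR_RGB2HSV)
t=(hsv[...,0]>80)&(hsv[...,0]<102)&(hsv[...,1]>100)&(w[...,2]>.02)&(w[...,2]<.09)&(y>.04)&(y<.13)&(abs(x)<.08); q=w[t]; print('pod',t.sum(),q.min(0) if t.sum() else '',q.max(0) if t.sum() else '')
# pod from several top views: subpixel edges of teal mask
for f in('top0','t3','t7','t8'):
    p,w=world('top',f); hsv=cv2.cvtColor(p,cv2.COLOR_RGB2HSV)
    k=np.zeros((480,640),bool); k[195:255,275:302]=1
    t=k&(hsv[...,0]>80)&(hsv[...,0]<102)&(hsv[...,1]>100)&(abs(w[...,2]-.082)<.01)
    v,u=np.nonzero(t); rows=np.arange(v.min()+3,v.max()-2); left=[u[v==r].min() for r in rows]; print(f,'left edge yaw', -np.arctan(np.polyfit(rows,left,1)[0]),'rows',v.min(),v.max())
E
```

```text
515 [(np.float64(-0.022), [0.0524, 0.0532]), (np.float64(-0.018), [0.0523, 0.0535]), (np.float64(-0.014), [0.0521, 0.0529]), (np.float64(-0.01), [0.0524, 0.0527]), (np.float64(-0.006), [0.0518, 0.0523]), (np.float64(-0.002), [0.0517, 0.052]), (np.float64(0.002), [0.0515, 0.0519]), (np.float64(0.006), [0.0514, 0.0518]), (np.float64(0.01), [0.0512, 0.0516]), (np.float64(0.014), [0.0511, 0.0515]), (np.float64(0.018), [0.0509, 0.0514]), (np.float64(0.022), [0.0505, 0.0508])]
[-0.04659061  0.05242843]
wall 261 [-0.01748869  0.04614669]
pod 0  
top0 left edge yaw 0.124817821122037 rows 208 239
t3 left edge yaw 0.1214505955913956 rows 208 239
t7 left edge yaw 0.13825757254120646 rows 208 239
t8 left edge yaw 0.1579884978264232 rows 208 239
```

>>> send_rows(rows=[[[-0.006, -0.035, 0, 0, 0, 0.002, 0.4], [-0.006, -0.035, 0, 0, 0, 0.002, 0.4], [-0.006, -0.035, 0, 0, 0, 0.002, 0.4], [-0.006, -0.035, -0.01, 0, 0, 0.002, 0.4], [-0.006, -0.035, -0.01, 0, 0, 0.002, 0.4], [-0.006, -0.035, -0.02, 0, 0, 0.002, 0.4], [-0.006, -0.035, -0.025, 0, 0, 0.002, 0.4], [-0.006, -0.035, -0.025, 0, 0, 0.002, 0.4]]])

```text
time: 18.23
position: [0.3863, -0.2739, 0.1865]
eef_rot: [-0.771, -3.044, 0.004]
ft_force: [1.1, -0.2, -0.3]
gripper_width: 0.597
gripper_force: 0.0
```

>>> send_rows(rows=[[[-0.004, -0.015, -0.01, 0, 0, 0, 0.4], [-0.003, -0.005, 0, 0, 0, 0, 0.4], [0, 0, 0, 0, 0, 0, 0.4], [0, 0, 0, 0, 0, 0, 0.4]]])

```text
time: 18.57
position: [0.3798, -0.2924, 0.1781]
eef_rot: [-0.772, -3.044, 0.004]
ft_force: [-0.6, 0.3, 0.7]
gripper_width: 0.601
gripper_force: 0.0
```

```bash
cat > lid.py <<'E'
from h import *
import sys
from scipy.optimize import least_squares
s=arm.state(); R=Ro.from_rotvec(s['eef_rot']).as_matrix(); print(s['time'],s['q'].round(3),s['position'].round(4),'tool y yaw',np.arctan2(R[1,1],R[0,1]).round(3),R[:,2].round(3))
n=sys.argv[1]; snap('wrist',n); p,w=world('wrist',n); hsv=cv2.cvtColor(p,cv2.COLOR_RGB2HSV)
k=np.hypot(w[...,0]-.378,w[...,1]+.2965)<.075
hd=k&(hsv[...,2]<90)&(w[...,2]>.05)&(w[...,2]<.064); q=w[hd]; print('handle',hd.sum(),q.mean(0),'rect',cv2.minAreaRect((q[:,:2]*1000).astype(np.float32)))
o=k&(hsv[...,0]<14)&(hsv[...,1]>150)&(w[...,2]<.016)&(w[...,2]>.003); q=w[o]; c=np.array([.378,-.2965]); print('disc z',np.median(q[:,2]),o.sum())
for _ in range(3):
    a=np.arctan2(*(q[:,:2]-c).T[::-1]); r=np.hypot(*(q[:,:2]-c).T); e=[]
    for t in np.arange(-np.pi,np.pi,.08):
        m=(a>=t)&(a<t+.08)
        if m.sum()>8 and np.percentile(r[m],98)>.045: e.append(q[m][np.argsort(r[m])[int((m.sum()-1)*.98)],:2])
    e=np.array(e); ea=np.arctan2(*(e-c).T[::-1]); arc=abs((ea-1.07+np.pi)%(2*np.pi)-np.pi)>.6
    x=least_squares(lambda x:np.hypot(e[arc,0]-x[0],e[arc,1]-x[1])-x[2],[*c,.054],loss='soft_l1',f_scale=.001).x; c=x[:2]
fl=abs((ea-1.07+np.pi)%(2*np.pi)-np.pi)<.4; print('circle',x,arc.sum(),'flat pts',fl.sum())
if fl.sum()>3:
    l=cv2.fitLine(e[fl].astype(np.float32),2,0,.01,.01).ravel(); print('flat yaw',np.arctan(l[1]/l[0]))
wd=k&(hsv[...,1]<90)&(hsv[...,2]>150)&(abs(w[...,2]-.01)<.005)&(np.hypot(w[...,0]-c[0],w[...,1]-c[1])<.05); 
if wd.sum(): d=w[wd].mean(0)[:2]-c; print('dot',wd.sum(),d,'yaw',-np.arctan2(d[0],d[1]))
E
python3 lid.py w10
```

```text
18.5667 [-0.707 -0.303  1.918 -0.003  1.527 -1.781] [ 0.3798 -0.2924  0.1781] tool y yaw 1.074 [-0.002 -0.002 -1.   ]
handle 0 [nan nan nan] rect ((0.0, 0.0), (0.0, 0.0), 0.0)
disc z 0.008724441265535482 5801
circle [ 0.37859599 -0.29659731  0.05334659] 64 flat pts 10
flat yaw -0.5295427
dot 29 [0.02051577 0.03520946] yaw -0.5275850924358374lid.py:7: RuntimeWarning: Mean of empty slice.
  hd=k&(hsv[...,2]<90)&(w[...,2]>.05)&(w[...,2]<.064); q=w[hd]; print('handle',hd.sum(),q.mean(0),'rect',cv2.minAreaRect((q[:,:2]*1000).astype(np.float32)))
  ret = um.true_divide(
```

The lid's centre is (0.3786, -0.2966) in the wrist view and agrees with the top view. Its flat and dot both give yaw -0.53, and the mill's flat gives -0.05. I'll align, descend and grip.

>>> send_rows(rows=[[[-0.0006, -0.002, -0.015, 0, 0, -0.016, 0.4], [-0.0006, -0.002, -0.025, 0.001, -0.001, -0.017, 0.4], [0, 0, -0.025, 0.001, -0.001, 0, 0.4], [0, 0, -0.025, 0, 0, 0, 0.4], [0, 0, -0.025, 0, 0, 0, 0.4], [0, 0, -0.018, 0, 0, 0, 0.4], [0, 0, -0.012, 0, 0, 0, 0.4], [0, 0, 0, 0, 0, 0, 0.4]]])

```text
time: 19.28
position: [0.3778, -0.2959, 0.0306]
eef_rot: [-0.82, -3.03, -0.002]
ft_force: [0.4, 0.3, -0.1]
gripper_width: 0.6
gripper_force: 0.0
```

```bash
python3 - <<'E'
from h import *
s=arm.state(); R=Ro.from_rotvec(s['eef_rot']).as_matrix(); print(s['position'].round(4),np.arctan2(R[1,1],R[0,1]).round(3),R[:,2].round(4),s['ft_force'].round(1))
E
```

```text
[ 0.3778 -0.2959  0.0306] 1.042 [-0.0025  0.0017 -1.    ] [ 0.4  0.3 -0.1]
```

>>> send_rows(rows=[[[0, 0, -0.005, 0, 0, 0, 0.4], [0, 0, 0, 0, 0, 0, 0.6], [0, 0, 0, 0, 0, 0, 0.7], [0, 0, 0, 0, 0, 0, 0.8], [0, 0, 0, 0, 0, 0, 0.85], [0, 0, 0, 0, 0, 0, 0.9], [0, 0, 0, 0, 0, 0, 1], [0, 0, 0, 0, 0, 0, 1]]], grip_force=40)

```text
time: 19.95
position: [0.3782, -0.2976, 0.0281]
eef_rot: [0.823, 3.032, -0.001]
ft_force: [-0.5, 2.0, 7.6]
gripper_width: 0.157
gripper_force: 39.1
```

>>> send_rows(rows=[[[0, 0, 0, 0, 0, 0, 1], [0, 0, 0, 0, 0, 0, 1], [0, 0, 0.005, 0, 0, 0, 1], [0, 0, 0.01, 0, 0, 0, 1], [0, 0, 0.02, 0, 0, 0, 1], [0, 0, 0.025, 0, 0, 0, 1], [0, 0, 0.025, 0, 0, 0, 1], [0, 0, 0.025, 0, 0, 0, 1]]])

```text
time: 20.62
position: [0.3775, -0.2971, 0.139]
eef_rot: [-0.823, -3.031, 0.0]
ft_force: [0.6, -0.8, -1.9]
gripper_width: 0.158
gripper_force: 39.1
```

>>> send_rows(rows=[[[0, 0, 0.025, 0, 0, 0.05, 1], [0, 0, 0.02, 0, 0, 0.05, 1], [0, 0, 0.01, 0, 0, 0.05, 1], [0, 0, 0, 0, 0, 0, 1], [0, 0, 0, 0, 0, 0, 1], [0, 0, 0, 0, 0, 0, 1]]])

```text
time: 21.12
position: [0.3775, -0.2971, 0.1912]
eef_rot: [-0.596, -3.082, -0.001]
ft_force: [0.4, 0.2, -2.8]
gripper_width: 0.157
gripper_force: 39.4
```

```bash
cat > held.py <<'E'
from h import *
import sys
from scipy.optimize import least_squares
s=arm.state(); R=Ro.from_rotvec(s['eef_rot']).as_matrix(); yaw=np.arctan2(R[1,1],R[0,1]); P=s['position']
print(s['time'],s['q'].round(3),P.round(4),'tool y yaw',yaw.round(3),R[:,2].round(4),s['ft_force'].round(1),s['gripper_width'].round(3))
zt=P[2]-.0165+.0   # rough disc-top height (TCP is ~16 mm above it)
for cam in('top','wrist'):
    n=sys.argv[1]+cam; snap(cam,n); p,w=world(cam,n); hsv=cv2.cvtColor(p,cv2.COLOR_RGB2HSV)
    k=np.hypot(w[...,0]-P[0],w[...,1]-P[1])<.075
    o=k&(hsv[...,0]<14)&(hsv[...,1]>150)&(abs(w[...,2]-zt)<.008)
    q=w[o]; print(cam,o.sum()); 
    if o.sum()<60: continue
    print(' z',np.median(q[:,2]).round(4)); c=P[:2].copy()
    for _ in range(3):
        a=np.arctan2(*(q[:,:2]-c).T[::-1]); r=np.hypot(*(q[:,:2]-c).T); e=[]
        for t in np.arange(-np.pi,np.pi,.08):
            m=(a>=t)&(a<t+.08)
            if m.sum()>3 and r[m].max()>.044: e.append(q[m][np.argsort(r[m])[int((m.sum()-1)*.97)],:2])
        e=np.array(e); ea=np.arctan2(*(e-c).T[::-1]); da=abs((ea-yaw+np.pi)%(2*np.pi)-np.pi); arc=da>.6
        x=least_squares(lambda x:np.hypot(e[arc,0]-x[0],e[arc,1]-x[1])-.0535,c,loss='soft_l1',f_scale=.001).x; c=x
    dt=c-P[:2]; print(' centre',c.round(4),arc.sum(),'offset in tool x,y',(dt@R[:2,0]).round(4),(dt@R[:2,1]).round(4)); fl=da<.4
    if fl.sum()>3: l=cv2.fitLine(e[fl].astype(np.float32),2,0,.01,.01).ravel(); print(' flat yaw',np.arctan(l[1]/l[0]).round(3),'vs tool',(yaw-np.pi/2).round(3))
    wd=k&(hsv[...,1]<90)&(hsv[...,2]>150)&(abs(w[...,2]-zt)<.006)&(np.hypot(w[...,0]-c[0],w[...,1]-c[1])<.047)
    if wd.sum(): d=w[wd].mean(0)[:2]-c; print(' dot',wd.sum(),'yaw',-np.arctan2(d[0],d[1]))
E
python3 held.py h1
```

```text
Traceback (most recent call last):
  File "held.py", line 5, in <module>
    print(s['time'],s['q'].round(3),P.round(4),'tool y yaw',yaw.round(3),R[:,2].round(4),s['ft_force'].round(1),s['gripper_width'].round(3))
                                                                                                                ^^^^^^^^^^^^^^^^^^^^^^^^
AttributeError: 'float' object has no attribute 'round'
```

```bash
sed -i "s/s\['gripper_width'\].round(3)/s['gripper_width']/; s/-.0165+.0 /-.019 /" held.py; python3 held.py h1
```

```text
21.1167 [-7.190e-01 -3.050e-01  1.898e+00 -1.000e-03  1.551e+00 -1.908e+00] [ 0.3775 -0.2971  0.1912] tool y yaw 1.189 [-2.e-03  8.e-04 -1.e+00] [ 0.4  0.2 -2.8] 0.15657684906354705
top 292
 z 0.1733
 centre [ 0.3804 -0.2976] 21 offset in tool x,y -0.003 0.0006
wrist 13684
 z 0.1716
 centre [ 0.3776 -0.297 ] 43 offset in tool x,y -0.0001 0.0001
 flat yaw -0.384 vs tool -0.382
 dot 99 yaw -0.3764870527663749
```

In the wrist view the lid is centred on the TCP to 0.1 mm and turned with the tool. Before lowering, I'll carry it just past the mill so that the wrist camera sees the well with the lid held, at the final yaw.

>>> send_rows(rows=[[[0, 0, 0.02, 0, 0, 0.033, 1], [0.012, 0.015, 0.02, 0, 0, 0.033, 1], [0.022, 0.028, 0.015, 0, 0, 0.033, 1], [0.024, 0.03, 0.01, 0, 0, 0.033, 1], [0.024, 0.03, 0.005, 0, 0, 0.033, 1], [0.024, 0.03, 0, 0, 0, 0.033, 1], [0.024, 0.03, 0, 0, 0, 0.033, 1], [0.024, 0.03, 0, 0, 0, 0.033, 1]]])

```text
time: 21.88
position: [0.5325, -0.1024, 0.2613]
eef_rot: [-0.181, -3.134, 0.0]
ft_force: [-0.5, -0.4, -2.2]
gripper_width: 0.157
gripper_force: 39.7
```

>>> send_rows(rows=[[[0.024, 0.03, 0, 0, 0, 0.033, 1], [0.022, 0.028, 0, 0, 0, 0.033, 1], [0.018, 0.02, 0, 0, 0, 0.002, 1], [0.004, 0.006, 0, 0, 0, 0, 1], [0, 0, 0, 0, 0, 0, 1], [0, 0, 0, 0, 0, 0, 1], [0, 0, 0, 0, 0, 0, 1]]])

```text
time: 22.47
position: [0.5992, -0.0211, 0.2617]
eef_rot: [-0.077, -3.139, 0.001]
ft_force: [-0.4, 0.2, -2.3]
gripper_width: 0.155
gripper_force: 39.9
```

```bash
python3 held.py h2; python3 mill.py w11; python3 - <<'E'
from h import *
p,w=world('wrist','w11'); c=np.array([.4965,-.020])
x=w[...,0]-c[0]; y=w[...,1]-c[1]
m=(abs(w[...,2]-.1)<.0035)&(y>.042)&(y<.07)&(abs(x)<.024)
e=np.array([(x[m&(abs(x-k)<.002)].mean(),np.percentile(y[m&(abs(x-k)<.002)],8)) for k in np.arange(-.022,.023,.004) if (m&(abs(x-k)<.002)).sum()>3]); print('flat edge',m.sum(),len(e),np.polyfit(e[:,0],e[:,1],1) if len(e)>3 else '')
m=(w[...,2]>.068)&(w[...,2]<.088)&(y>.042)&(y<.056)&(abs(x)<.02); print('wall',m.sum(), np.polyfit(x[m],y[m],1) if m.sum()>20 else '')
E
```

```text
22.4667 [-7.700e-02 -5.300e-02  1.566e+00 -1.000e-03  1.631e+00 -1.599e+00] [ 0.5992 -0.0211  0.2617] tool y yaw 1.522 [-1.8e-03 -4.0e-04 -1.0e+00] [-0.4  0.2 -2.3] 0.1546522968821264
top 619
 z 0.244
 centre [ 0.6018 -0.0212] 33 offset in tool x,y -0.0026 -0.0
 flat yaw -0.602 vs tool -0.049
 dot 3 yaw 0.011825347427311892
wrist 13483
 z 0.2427
 centre [ 0.5995 -0.0212] 41 offset in tool x,y -0.0002 -0.0001
 flat yaw -0.042 vs tool -0.049
 dot 97 yaw -0.04168757962747694
22.5667 [-0.078 -0.054  1.566 -0.     1.631 -1.599] [ 0.5992 -0.0213  0.2622] tool y yaw 1.521 [-0.001 -0.    -1.   ]
guard 1673 0.09852977141142129 [0.05648401 0.05894207 0.06259255]
outer (array([ 0.49719786, -0.02041633,  0.0611998 ]), 42) inner (array([ 0.49700882, -0.02027927,  0.05826856]), 42)
red 29 [0.49977475 0.03771975 0.10019739]
rim z 5916 0.06478982301818596
rim in/out (array([ 0.49705343, -0.02013254,  0.04550805]), 63) (array([ 0.49672115, -0.0206272 ,  0.05615303]), 63)
flat wall 209 -0.052119856806705694 [0.49773572 0.02941282 0.07929795]
flat edge 835 12 [-0.04616183  0.05207679]
wall 186 [-0.05131691  0.04948828]
```

The wrist gives the mill centre as (0.4970, -0.0202), with its flat 49.5 mm from the axis as specified and yaw -0.05. The lid is held at yaw -0.043. I'll shift over the well and go down to just above the guard.

>>> send_rows(rows=[[[-0.012, 0, 0, 0, 0, 0, 1], [-0.022, 0.0003, 0, 0, 0, 0, 1], [-0.022, 0.0003, 0, 0, 0, 0, 1], [-0.022, 0.0003, -0.01, 0, 0, 0, 1], [-0.018, 0, -0.02, 0, 0, 0, 1], [-0.0065, 0, -0.025, 0, 0, 0, 1], [0, 0, -0.025, 0, 0, -0.004, 1], [0, 0, -0.02, 0, 0, 0, 1]]])

```text
time: 23.28
position: [0.4963, -0.0199, 0.1608]
eef_rot: [-0.084, -3.14, 0.001]
ft_force: [-0.2, -1.0, -3.7]
gripper_width: 0.159
gripper_force: 39.9
```

>>> send_rows(rows=[[[0, 0, -0.012, 0, 0, 0, 1], [0, 0, -0.005, 0, 0, 0, 1], [0, 0, 0, 0, 0, 0, 1], [0, 0, 0, 0, 0, 0, 1]]])

```text
time: 23.62
position: [0.4977, -0.0196, 0.1461]
eef_rot: [-0.082, -3.14, 0.001]
ft_force: [0.1, 0.8, -2.5]
gripper_width: 0.159
gripper_force: 39.8
```

```bash
python3 held.py h3; python3 mill.py w12 2>&1 | head -4
```

```text
23.6167 [-0.09  -0.242  1.922 -0.     1.462 -1.609] [ 0.4977 -0.0196  0.1461] tool y yaw 1.518 [-2.e-04 -3.e-04 -1.e+00] [ 0.1  0.8 -2.5] 0.15900972209719055
top 365
 z 0.1278
 centre [ 0.5012 -0.0207] 27 offset in tool x,y -0.0036 -0.0009
wrist 13696
 z 0.127
 centre [ 0.4981 -0.0196] 42 offset in tool x,y -0.0004 0.0
 flat yaw -0.053 vs tool -0.053
 dot 101 yaw -0.04521609800470963
23.7167 [-0.09  -0.243  1.921 -0.     1.462 -1.609] [ 0.4979 -0.0195  0.1464] tool y yaw 1.518 [ 0.001 -0.    -1.   ]
guard 1957 0.09875213484656097 [0.05764744 0.06072217 0.06359922]
outer (array([ 0.49626716, -0.0202644 ,  0.06132886]), 24) inner (array([ 0.49791167, -0.02010712,  0.05955755]), 24)
red 60 [0.49952918 0.03746108 0.10071006]
```

>>> send_rows(rows=[[[-0.001, -0.0006, -0.003, 0, 0, 0, 1], [0, 0, -0.004, 0, 0, 0, 1], [0, 0, -0.004, 0, 0, 0, 1], [0, 0, -0.004, 0, 0, 0, 1], [0, 0, -0.004, 0, 0, 0, 1], [0, 0, -0.003, 0, 0, 0, 1], [0, 0, 0, 0, 0, 0, 1]]])

```text
time: 24.35
position: [0.496, -0.02, 0.1221]
eef_rot: [-0.082, -3.138, 0.0]
ft_force: [-0.1, -0.4, -2.6]
gripper_width: 0.159
gripper_force: 39.8
```

>>> send_rows(rows=[[[0, 0, -0.003, 0, 0, 0, 1], [0, 0, -0.003, 0, 0, 0, 1], [0, 0, -0.003, 0, 0, 0, 1], [0, 0, 0, 0, 0, 0, 1]]])

```text
time: 24.68
position: [0.496, -0.02, 0.1133]
eef_rot: [-0.082, -3.139, 0.0]
ft_force: [0.1, 1.0, -2.8]
gripper_width: 0.157
gripper_force: 39.8
```

The lid is inside the well without contact. I'll continue gently.

>>> send_rows(rows=[[[0.0004, 0, -0.003, 0, 0, 0, 1], [0.0003, 0, -0.003, 0, 0, 0, 1], [0, 0, -0.003, 0, 0, 0, 1], [0, 0, -0.002, 0, 0, 0, 1], [0, 0, -0.002, 0, 0, 0, 1], [0, 0, 0, 0, 0, 0, 1]]])

```text
time: 25.18
position: [0.4968, -0.02, 0.1005]
eef_rot: [-0.082, -3.139, 0.0]
ft_force: [0.1, -0.9, -2.7]
gripper_width: 0.152
gripper_force: 39.8
```

>>> send_rows(rows=[[[0, 0, -0.0015, 0, 0, 0, 1], [0, 0, -0.0015, 0, 0, 0, 1], [0, 0, -0.001, 0, 0, 0, 1], [0, 0, 0, 0, 0, 0, 1]]])

```text
time: 25.52
position: [0.4969, -0.02, 0.0968]
eef_rot: [-0.082, -3.139, 0.0]
ft_force: [0.5, -0.3, -2.2]
gripper_width: 0.156
gripper_force: 39.8
```

>>> send_rows(rows=[[[0, 0, -0.001, 0, 0, 0, 1], [0, 0, -0.001, 0, 0, 0, 1], [0, 0, -0.0005, 0, 0, 0, 1], [0, 0, 0, 0, 0, 0, 1], [0, 0, 0, 0, 0, 0, 1]]])

```text
time: 25.93
position: [0.4971, -0.02, 0.0949]
eef_rot: [-0.082, -3.14, 0.0]
ft_force: [-2.7, -0.2, 3.4]
gripper_width: 0.158
gripper_force: 40.7
```

>>> send_rows(rows=[[[0, 0, -0.0005, 0, 0, 0, 1], [0, 0, -0.0005, 0, 0, 0, 1], [0, 0, 0, 0, 0, 0, 1], [0, 0, 0, 0, 0, 0, 1]]])

```text
time: 26.27
position: [0.4971, -0.02, 0.0948]
eef_rot: [-0.082, -3.14, 0.0]
ft_force: [-9.0, 0.6, 14.9]
gripper_width: 0.155
gripper_force: 42.6
```

Contact came at underside ≈ 0.067 m, which is the rim height. I'll ease off, release, and lift clear.

>>> send_rows(rows=[[[0, 0, 0.001, 0, 0, 0, 1], [0, 0, 0, 0, 0, 0, 0.8], [0, 0, 0, 0, 0, 0, 0.7], [0, 0, 0, 0, 0, 0, 0.6], [0, 0, 0, 0, 0, 0, 0.5], [0, 0, 0, 0, 0, 0, 0.5], [0, 0, 0, 0, 0, 0, 0.5]]])

```text
time: 26.85
position: [0.497, -0.02, 0.0944]
eef_rot: [-0.082, -3.139, 0.0]
ft_force: [0.5, 0.5, 0.4]
gripper_width: 0.498
gripper_force: 0.0
```

>>> send_rows(rows=[[[0, 0, 0.01, 0, 0, 0, 0.5], [0, 0, 0.02, 0, 0, 0, 0.5], [0, 0, 0.03, 0, 0, 0, 0.5], [0, 0, 0.035, 0, 0, 0, 0.5], [0, 0, 0.035, 0, 0, 0, 0.5], [0, 0, 0.02, 0, 0, 0, 0.5], [0, 0, 0, 0, 0, 0, 0.5], [0, 0, 0, 0, 0, 0, 0.5]]])

```text
time: 27.52
position: [0.4973, -0.02, 0.2461]
eef_rot: [0.082, 3.139, -0.001]
ft_force: [-0.2, 0.8, -0.9]
gripper_width: 0.5
gripper_force: 0.0
```

```bash
python3 - <<'E'
from h import *
s=arm.state(); print(s['time'],s['position'].round(4),s['ft_force'].round(1))
snap('wrist','w13'); p,w=world('wrist','w13'); hsv=cv2.cvtColor(p,cv2.COLOR_RGB2HSV)
o=(np.hypot(w[...,0]-.497,w[...,1]+.02)<.056)&(hsv[...,0]<14)&(hsv[...,1]>150)&(w[...,2]>.05)&(w[...,2]<.1); q=w[o]
A=np.c_[q[:,:2]-[.497,-.02],np.ones(len(q))]; c,res,_,_=np.linalg.lstsq(A,q[:,2],rcond=None); print('lid top',o.sum(),'tilt',c[:2].round(4),'z at centre',c[2].round(4))
g=(abs(w[...,2]-.1)<.005)&(abs(np.hypot(w[...,0]-.497,w[...,1]+.02)-.061)<.004); print('guard z',np.median(w[g][:,2]))
snap('top','t13'); t=cv2.imread('pics/t13.png')[180:280,170:370]
C=np.zeros((600,640,3),np.uint8); C[:240,:480]=cv2.resize(t,None,fx=2.4,fy=2.4,interpolation=2); C[250:,:]=cv2.resize(cv2.imread('pics/w13.png')[130:480],None,fx=1,fy=1); cv2.imwrite('pics/c13.png',C)
E
```

```text
27.5167 [ 0.4973 -0.02    0.2461] [-0.2  0.8 -0.9]
lid top 4230 tilt [-0.0025  0.0038] z at centre 0.0758
guard z 0.09886973780133379
```

View pics/c13.png

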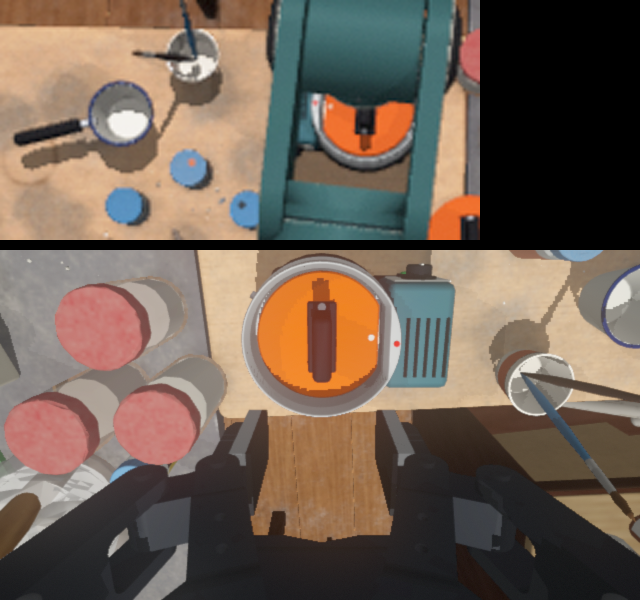

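The lid lies flat in the well: its top is at 0.0758 m against the expected 0.075, with tilt under 0.005. Its white dot at (371,337) is opposite the red dot at (396,343). The dipper stands upright and empty, at (120,112) in the top crop. I'm handing in the job.

```bash
python3 -c "
from cell import arm
print(arm.finish_job())"
```

```text
the job is handed in; nothing more can be done
None
```

The job is handed in after about 28 s of robot time: all six balls are in the bowl, the empty dipper stands upright on the table, and the orange lid lies flat on the bowl's rim with its flat matched to the guard's.

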